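# Hang three castings on a balance bar, side by side in turn

### The arm

A 6-joint arm with a two-finger parallel gripper is mounted at the origin on the work surface. World frame = base frame: x ahead of the robot, y to its left, z up, the work surface at z = 0. Lengths are in m, angles in rad, forces in N, time in s.
With the tool pointing down it reaches from about 0.35 to 0.975 m from the base axis. Payload 4.9 kg.
Tool frame: the origin (TCP) lies at the very end of the fingers, on their centre line; the grasp point (between the pads) lies 19 mm behind it; x points along the fingers, y is the direction in which the jaws open and shut, and the axes are right-handed (so a half turn about x gives the same grasp; the last joint's range is limited). The gripper opens to 85 mm and grips with 20 to 120 N. Pads are 22 mm wide; open, the fingers measure 114 mm over their backs; the gripper's body (76 mm by 85 mm) begins 54 mm behind the grasp point. The pads swing forward as they close: fully open they stand 13 mm farther back than shut.
Start: joints at [-0.119, 0.053, 1.613, -0, 1.476, -0.119], TCP at [0.625, 0, 0.231] pointing down, gripper open.
Joint ranges: [-3.01, 3.01], [-1.01, 2.22], [0.06, 2.58], [-1.02, 4.17], [0.09, 2.62], [-3.14, 3.14]. Speed limits (rad/s): [2.57, 2.57, 3.14, 3.14, 3.14, 3.14].

### API

Orientations are given as a rotation vector (axis times angle).
In Python, from station import ctrl, get_image, calibration, finish_job, search_frame, cut_out, mark_of gives the robot as it stands. The module is installed in compiled form; this text tells all that it offers.
- The arm moves only by the tool arm_command, never from a script. Its argument "plan" is a list that holds one entry, the list of rows, each a list of 7 numbers: the shift along the tool's x, y, z in m, then the turn, a rotation vector about the tool's x, y, z in degrees, then the finger opening in m, from 0 to 0.0854. A call has 1 to 20 rows; each row shifts and turns the pose as measured when the row begins, along the tool's axes as they then stand; what a row does not reach is not made up. A row lasts 1/12 s, in which the tool goes at most 41.7 mm and 7.16 degrees, less where a joint would pass 70% of its speed; a pose out of reach is approached as far as the arm can. A call with a gripper value outside its range is refused whole. The fingers move at their own pace and stop on an object; "squeeze" is the grip in N (left out, the last holds). Time passes only in rows, so rows that do not move let the fingers close. It gives the time, the measured TCP pose, the force and the opening at its end, in the units of the state.
- ctrl.get_obs(): the state, without advancing time (a new reading comes with each control period).
- get_image(name): name is "scene" or "side" or "wrist"; returns the picture (420x560x3 uint8, red, green, blue); there is no depth.
- calibration(name): a dict with "fx", "fy", "cx", "cy" (pixels), "cam_to_world" (4x4, takes a point from camera to world coordinates); the wrist camera has in their place "hand_eye" (4x4, takes a point from camera to tool coordinates, whose origin is the TCP and whose axes are the tool frame's). Camera axes: x right, y down, z forward; pixel columns grow to the right and rows downward; lengths in m; the calibration is good to about 2 mm. A picture is of the moment at which its call begins: read the wrist's pose just before it. calibration takes no time and is no camera call.
- finish_job(): hands the job in, once; it reports no verdict.
Trained networks look in the newest picture that a camera, given by its name, has taken for a name from the list of things; names that differ only in an ending like _2 or _b are one class to them, and where a whole thing is asked for, a point or a joint stands for the part that bears it (a point fixed in the world has none). Each returns a list of dicts, best first, with "conf" (0 to 1); they miss things now and then, are a little off and sometimes report something else, mostly with a low value. They report only what shows in the picture. A call takes as long as a camera call. They do not tell look-alikes from the thing itself.
- search_frame(camera, thing): "at" ([x, y, z] in m, in the coordinates of the camera as it stood for that picture, good to about 4 mm: the middle of the surface that is visible of it).
- cut_out(camera, thing): "mask" (420x560 bool, what is visible of it).
- mark_of(camera, thing): "at" ([x, y, z] in m, in the coordinates of the camera as it stood for that picture, good to about 4 mm: a listed point, or the origin of a listed thing).
The state is a dict: "t": time; "q": joint angles; "dq": joint speeds; "effort": joint torques, N m; "tool_pos": TCP position; "tool_rot": TCP orientation; "contact_force": force on the tool from outside, world axes, zero at the start; "wrist_torque": the same for the moment, N m; "opening": finger opening in m.
Only numpy, scipy, OpenCV 4.12 (cv2) and the standard library are available. Lean on these libraries where they do the work, as an engineer would, in place of code of your own. Each camera call takes 0.05 s, during which the arm holds its last target. There are 200 camera calls.

### The job

Hang the three castings by their hooks in the notched saddles of the pivoting balance bar: the two small ones on the arm with two saddles, the big one on the other arm. Load the arms in turn, small, big, small, setting each down slowly and never pressing it against the bar with more than about 10 N, until its hook has dropped right into the notch, so that the bar never dips more than 8 degrees and hangs level at the end. Leave the other things on the bench alone.

Things in the scene. Friction and masses are not known exactly. Their poses are not given: they have to be found in the camera images.
- rack: Balance rack, fixed: dark foot 120 x 190 x 12 mm with two upright plates in the middle (207 mm high) holding the bar's pivot 185 mm above the bench. Origin: centre of the foot's underside; z up, x away from the robot, y along the bar, +y towards the arm with two saddles (the left one from the robot).
- beam: Pivoting bar, 500 mm long (y), 14 wide (x), 16 high; origin mid-bar on the pivot axis (x). A damped spring of 4 N m/rad levels it; stops at 0.26 rad. One small casting dips it 0.06 to 0.13 rad, both smalls or the big alone over 0.165. It carries three fixed black saddles: flat-topped, 20 wide, tops 7 mm above the bar, each with a notch across it.
- place_in (a point): Nominal middle of the inner saddle on the two-saddle (+y) arm, 120 mm from the pivot: on the bar's centre line, level with the saddle's flat tops (15 mm above the pivot axis). Axes as beam. Every saddle's notch lies up to 12 mm from its place point along the bar, either way; this is not measured: feel for it (or look).
- place_out (a point): The same for the outer saddle of the two-saddle (+y) arm, 195 mm from the pivot. All notches: 11 mm wide along the bar, 7 mm deep, open to both sides, floor = the bar's top. A hook slid along the flat top with a light push down (1 to 3 N) drops in 7 mm as the bar springs up to it, then meets the notch's side wall, which does not give.
- place_single (a point): The same for the only saddle of the -y arm, 157.5 mm from the pivot. The saddle's black sides reach down to the bar's underside, so saddle and bar are 23 mm high together and 20 mm wide. Flat tops reach 25 mm from the notch's middle towards a neighbouring saddle, else 32 mm. Setting a hook down faster than about 30 mm/s jolts the bar.
- small_a: Small aluminium casting: block 44 (x) x 30 (y) x 40 mm high, with an open steel hook and a black grip block on top (see its points). About 0.25 kg, within 5 %. Stands on the bench, its +x (the hook's mouth) pointing away from the robot within 0.4 rad. Origin: centre of the underside, z up.
- small_b: The second small casting, the same as small_a.
- big: Big aluminium casting: stepped block 66 (x) x 40 (y) x 54 mm high, round flanges on its sides reaching 5 mm further, with the same hook and grip as the small ones. About 0.5 kg, within 5 %. Stands like them. Origin: centre of the underside, z up.
- small_a_hook (a point): Middle of the underside of the hook's level arm, 98 mm above the casting's underside (58 above its top). Hook: 8 mm round bar in the casting's x-z plane; stem at x = -20 mm, arm from the stem to x = +20 mm, there a toe reaching 6 mm below the arm's underside. The mouth opens to +x between toe and casting. Axes as the casting's.
- small_a_grip (a point): Centre of the black grip block, 30 mm above the hook point, measuring 24 mm (x) x 12 mm (y) x 38 mm high, to be held from above by its 24 mm sides (or its 12 mm sides); 3 mm free between it and the hook's arm.
- small_b_hook (a point): Middle of the underside of the hook's level arm, 98 mm above the casting's underside (58 above its top). Hook: 8 mm round bar in the casting's x-z plane; stem at x = -20 mm, arm from the stem to x = +20 mm, there a toe reaching 6 mm below the arm's underside. The mouth opens to +x between toe and casting. Axes as the casting's.
- small_b_grip (a point): Centre of the black grip block, 30 mm above the hook point, measuring 24 mm (x) x 12 mm (y) x 38 mm high, to be held from above by its 24 mm sides (or its 12 mm sides); 3 mm free between it and the hook's arm.
- big_hook (a point): Middle of the underside of the hook's level arm, 112 mm above the casting's underside (58 above its top). Hook: 8 mm round bar in the casting's x-z plane; stem at x = -20 mm, arm from the stem to x = +20 mm, there a toe reaching 6 mm below the arm's underside. The mouth opens to +x between toe and casting. Axes as the casting's.
- big_grip (a point): Centre of the black grip block, 30 mm above the hook point, measuring 24 mm (x) x 12 mm (y) x 38 mm high, to be held from above by its 24 mm sides (or its 12 mm sides); 3 mm free between it and the hook's arm.
- wrench: Bystander: steel open-ended wrench lying flat, about 180 mm. Leave it alone.
- screwdriver: Bystander: screwdriver with a thick handle, lying flat, about 200 mm. Leave it alone.
- bearing: Bystander: steel ring, 42 mm across, 14 mm high, lying flat. Leave it alone.
- foot: Bystander: machine foot: round disc 44 mm across with an upright stud, 32 mm high. Leave it alone.
- block: Bystander: dark steel bar 70 x 28 x 18 mm with a short round collar on top, 32 mm high. Leave it alone.
- bowl: Bystander: clear round jar with a cap, 48 mm across, 85 mm high, standing. Leave it alone.
There are look-alikes about, which are no part of the job. What is shaped like the small_a but red is not meant. What is shaped like the big but yellow is not meant.

How it is judged:
On the way, in this order (a step that is already met when the one before it is completed fails the run):
1. one small casting hangs in a notch of the two-saddle arm, let go ((((z of small_a_hook in the frame of place_in between -0.012 and -0.0045 m and y of small_a_hook in the frame of place_in between -0.0155 and 0.0155 m and x of small_a_hook in the frame of place_in between -0.014 and 0.014 m and angle between small_a's own z axis and vertical below 0.3 rad) and contact force between the fingers and small_a below 0.1 N) or ((z of small_a_hook in the frame of place_out between -0.012 and -0.0045 m and y of small_a_hook in the frame of place_out between -0.0155 and 0.0155 m and x of small_a_hook in the frame of place_out between -0.014 and 0.014 m and angle between small_a's own z axis and vertical below 0.3 rad) and contact force between the fingers and small_a below 0.1 N) or ((z of small_b_hook in the frame of place_in between -0.012 and -0.0045 m and y of small_b_hook in the frame of place_in between -0.0155 and 0.0155 m and x of small_b_hook in the frame of place_in between -0.014 and 0.014 m and angle between small_b's own z axis and vertical below 0.3 rad) and contact force between the fingers and small_b below 0.1 N) or ((z of small_b_hook in the frame of place_out between -0.012 and -0.0045 m and y of small_b_hook in the frame of place_out between -0.0155 and 0.0155 m and x of small_b_hook in the frame of place_out between -0.014 and 0.014 m and angle between small_b's own z axis and vertical below 0.3 rad) and contact force between the fingers and small_b below 0.1 N))), for 0.2 s.
2. the big casting hangs in the notch of the other arm, let go (z of big_hook in the frame of place_single between -0.012 and -0.0045 m and y of big_hook in the frame of place_single between -0.0155 and 0.0155 m and x of big_hook in the frame of place_single between -0.014 and 0.014 m and angle between big's own z axis and vertical below 0.3 rad and contact force between the fingers and big below 0.1 N), for 0.2 s.
At the end, for the whole second after the job is handed in: Both small castings hang in the notches of the two-saddle arm, one in each, the big one in the notch of the other arm: hook 4.5 mm or more below the saddle tops, within 15.5 mm of its place, casting upright within 0.3 rad; bar level within 0.06 rad; all at rest (under 0.03 m/s) (z of big_hook in the frame of place_single between -0.012 and -0.0045 m and y of big_hook in the frame of place_single between -0.0155 and 0.0155 m and x of big_hook in the frame of place_single between -0.014 and 0.014 m and angle between big's own z axis and vertical below 0.3 rad and (((z of small_a_hook in the frame of place_in between -0.012 and -0.0045 m and y of small_a_hook in the frame of place_in between -0.0155 and 0.0155 m and x of small_a_hook in the frame of place_in between -0.014 and 0.014 m and angle between small_a's own z axis and vertical below 0.3 rad) and (z of small_b_hook in the frame of place_out between -0.012 and -0.0045 m and y of small_b_hook in the frame of place_out between -0.0155 and 0.0155 m and x of small_b_hook in the frame of place_out between -0.014 and 0.014 m and angle between small_b's own z axis and vertical below 0.3 rad)) or ((z of small_a_hook in the frame of place_out between -0.012 and -0.0045 m and y of small_a_hook in the frame of place_out between -0.0155 and 0.0155 m and x of small_a_hook in the frame of place_out between -0.014 and 0.014 m and angle between small_a's own z axis and vertical below 0.3 rad) and (z of small_b_hook in the frame of place_in between -0.012 and -0.0045 m and y of small_b_hook in the frame of place_in between -0.0155 and 0.0155 m and x of small_b_hook in the frame of place_in between -0.014 and 0.014 m and angle between small_b's own z axis and vertical below 0.3 rad))) and angle between beam's own z axis and vertical below 0.06 rad and linear speed of each of small_a, small_b, big below 0.03 m/s); the robot touches nothing.
It fails at once if the bar dips more than 0.15 rad (8.6 degrees) (angle between beam's own z axis and vertical above 0.15 rad).
It fails at once if a casting is pressed or knocked against the bar with more than 12 N (contact force between any of small_a, small_b, big and beam above 12 N).
It fails at once if another thing on the bench is moved by more than 30 mm (distance of any of wrench, screwdriver, bearing, foot, block, bowl from where it was at the start of the episode above 0.03 m).
It also fails if it takes over 72 s, if anything falls off the work surface, if the arm or the gripper's body presses on something with over 40 N, if the wrist force passes 120 N, or if a joint passes its speed limit or range.

## Working session

There is one attempt and no reset: what is moved stays moved. The work goes in short steps, Python scripts to look and compute and a tool call to move; the robot and the scene stay as the last step left them, time stands still between calls to the robot, and variables do not carry over. Pictures are saved under pics/ and viewed, about 8 in all and at most 12, crops included, and the job is handed in when it is done.

Besides the shell and the picture viewer there is one more tool, called after "Emit:" in YAML: its name, and indented under it one key for each argument. arm_command: Moves the arm, as the interface text tells. Its arguments: {"type":"object","properties":{"plan":{"type":"array","items":{"type":"array","items":{"type":"array","items":{"type":"number"}}}},"squeeze":{"type":"number"}},"required":["plan"]}

```bash
mkdir -p pics; cat > h.py <<'E'
import numpy as np, cv2
from scipy.spatial.transform import Rotation as R
from station import *
def T():
    o=ctrl.get_obs(); M=np.eye(4); M[:3,:3]=R.from_rotvec(o['tool_rot']).as_matrix(); M[:3,3]=o['tool_pos']; return M
def cam(n):
    c=calibration(n); return c,(c['cam_to_world'] if n!='wrist' else T()@c['hand_eye'])
def save(n,f,crop=None,s=1):
    im=get_image(n)
    o=im if crop is None else im[crop[1]:crop[3],crop[0]:crop[2]]
    cv2.imwrite('pics/'+f,cv2.resize(o[:,:,::-1],None,fx=s,fy=s,interpolation=cv2.INTER_CUBIC)); return im
def find(n,thing,fn=mark_of):
    c,M=cam(n); out=[]
    for d in fn(n,thing):
        p=np.array(d['at']); w=(M@np.r_[p,1])[:3]
        out.append((round(d['conf'],2),w.round(4).tolist(),[round(float(c['fx']*p[0]/p[2]+c['cx'])),round(float(c['fy']*p[1]/p[2]+c['cy']))]))
    return out
def pix(n,w):
    c,M=cam(n); p=np.linalg.inv(M)@np.r_[w,1]; return c['fx']*p[0]/p[2]+c['cx'],c['fy']*p[1]/p[2]+c['cy']
def ray(n,u,v,z):
    c,M=cam(n); d=M[:3,:3]@[(u-c['cx'])/c['fx'],(v-c['cy'])/c['fy'],1]; return M[:3,3]+d*(z-M[2,3])/d[2]
E
python3 - <<'E'
from h import *
a=save('scene','s1.png'); b=save('side','d1.png')
cv2.imwrite('pics/both.png',np.vstack([a,b])[:,:,::-1][:, :])
for n in('scene','side'):
    print(n,cam(n)[1].round(3).tolist(),calibration(n)['fx'])
    for t in('small_a_hook','small_a','big_hook','big','rack','beam'):
        print(t,*find(n,t),sep='\n  ')
print(ctrl.get_obs())
E
```

```text
scene [[0.821, 0.343, -0.457, 1.119], [0.571, -0.494, 0.656, -0.894], [-0.001, -0.799, -0.601, 0.976], [0.0, 0.0, 0.0, 1.0]] 458.45938857794243
small_a_hook
  (0.75, [0.4256, 0.277, 0.13], [304, 170])
  (0.66, [0.4307, 0.0002, 0.1263], [258, 210])
  (0.56, [0.4277, 0.2721, 0.1004], [303, 178])
  (0.41, [0.5715, 0.3278, -0.0001], [345, 207])
small_a
  (0.66, [0.4301, 0.0025, 0.001], [259, 241])
  (0.45, [0.3882, 0.3468, 0.0022], [304, 187])
big_hook
  (0.97, [0.3323, -0.2979, 0.1108], [165, 256])
  (0.71, [0.4326, 0.0023, 0.0991], [259, 217])
  (0.59, [0.4137, -0.2275, 0.1112], [204, 253])
  (0.33, [0.5872, -0.1479, 0.1986], [271, 237])
big
  (0.8, [0.3302, -0.3055, -0.0055], [169, 287])
  (0.62, [0.4091, -0.2283, -0.0001], [206, 281])
rack
  (0.9, [0.6048, 0.0075, 0.0019], [305, 261])
beam
  (0.67, [0.6008, -0.4281, 0.0018], [211, 361])
  (0.62, [0.5027, -0.3726, 0.0018], [197, 327])
  (0.56, [0.6054, 0.0093, 0.1876], [309, 213])
side [[-0.946, -0.237, 0.22, 0.212], [-0.323, 0.724, -0.61, 0.807], [-0.015, -0.648, -0.761, 1.13], [0.0, 0.0, 0.0, 1.0]] 532.4713125812634
small_a_hook
  (
[... 598 characters left out ...]
m
  (0.84, [0.6097, 0.0115, 0.1849], [242, 182])
{'t': 0.7, 'q': array([-1.18986031e-01,  5.26797304e-02,  1.61287844e+00, -1.26195917e-05,
        1.47600108e+00, -1.19013455e-01]), 'dq': array([ 0.00014671, -0.00018367, -0.00116068, -0.00050023,  0.00138357,
        0.00083983]), 'effort': array([-3.59314672e-04, -3.93555737e+01, -3.70371222e+01, -1.00219827e-04,
        2.90176986e-04, -1.27892969e-05]), 'tool_pos': array([6.24989895e-01, 6.81824673e-06, 2.31329050e-01]), 'tool_rot': array([ 1.20918137,  1.20917767, -1.20916295]), 'contact_force': array([ 0.24569728, -0.24724167,  0.39721835]), 'wrist_torque': array([-0.00088891,  0.03881298, -0.0265824 ]), 'opening': 0.08560715852575818}
```

View pics/s1.png

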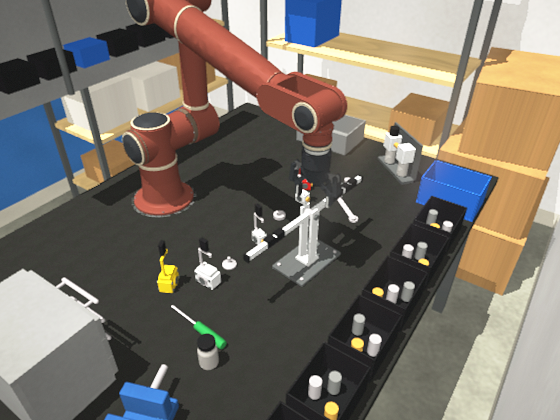

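View pics/d1.png

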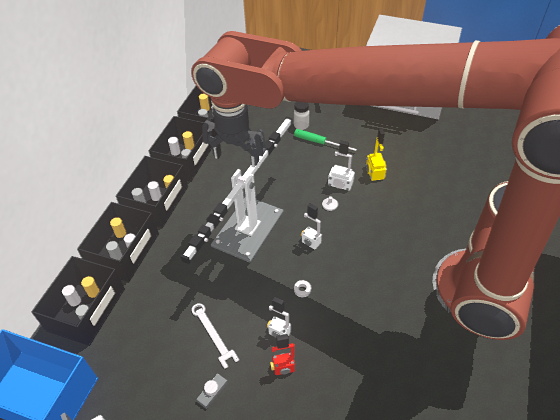

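Side view candidates: small castings at (311,238) and (279,325), with a red look-alike at (283,362). The big casting is at (341,177), with a yellow look-alike at (376,165). Next I'll take a close crop to check the choice and a wrist view of the bar.

```bash
python3 - <<'E'
from h import *
im=get_image('side'); w=get_image('wrist'); sc=get_image('scene')
a=cv2.resize(im[110:390,170:400],None,fx=1.75,fy=1.75,interpolation=cv2.INTER_CUBIC)
b=cv2.resize(sc[165:275,235:370],None,fx=2.9,fy=2.9,interpolation=cv2.INTER_CUBIC)
w2=cv2.resize(w,(392,294))
out=np.zeros((620,800,3),np.uint8); out[:a.shape[0],:a.shape[1]]=a; out[:b.shape[0],405:405+b.shape[1]]=b[:, :395]; out[322:322+294,405:405+392]=w2
cv2.imwrite('pics/c1.png',out[:600,:,::-1])
print(calibration('wrist')['hand_eye'].round(3).tolist(),calibration('wrist')['fx'],T().round(3).tolist())
for t in('place_in','place_out','place_single','beam','small_a_grip'):
    for n in('side','wrist'): print(t,n,*find(n,t),sep='\n  ')
print([ (n,find(n,t)) for n in('side','scene') for t in ('big_grip','small_a_hook','small_a_grip')])
E
```

```text
[[0.0, -0.299, 0.954, -0.143], [1.0, -0.001, -0.001, -0.0], [0.001, 0.954, 0.299, -0.077], [0.0, 0.0, 0.0, 1.0]] 307.320347368345 [[0.0, 1.0, -0.0, 0.625], [-0.0, -0.0, -1.0, -0.0], [-1.0, 0.0, 0.0, 0.231], [0.0, 0.0, 0.0, 1.0]]
place_in
  side
  (0.93, [0.6253, 0.1259, 0.201], [216, 210])
place_in
  wrist
place_out
  side
  (0.59, [0.6336, 0.205, 0.2006], [199, 236])
place_out
  wrist
  (0.42, [0.4149, 0.1516, -0.0046], [90, 35])
place_single
  side
  (0.73, [0.5903, -0.1412, 0.2005], [271, 138])
place_single
  wrist
beam
  side
  (0.9, [0.6074, 0.0109, 0.1843], [243, 182])
beam
  wrist
  (0.91, [0.6087, 0.0104, 0.1868], [255, 214])
small_a_grip
  side
  (0.85, [0.4274, 0.27, 0.1288], [278, 304])
  (0.72, [0.3869, 0.3469, 0.1281], [284, 341])
  (0.59, [0.6364, 0.2014, 0.2019], [198, 234])
small_a_grip
  wrist
[('side', [(0.81, [0.3334, -0.3044, 0.1422], [380, 135])]), ('side', [(0.83, [0.3914, 0.3478, 0.0991], [282, 347]), (0.61, [0.4276, 0.2699, 0.0981], [279, 311]), (0.39, [0.6362, 0.2036, 0.2], [198, 235])]), ('side', [(0.85, [0.4274, 0.27, 0.1288], [278, 304]), (0.72, [0.3869, 0.3469, 0.1281], [284, 341]), (0.59, [0.6364, 0.2014, 0.2019], [198, 234])]), ('scene', [(0.96, [0.329, -0.2983, 0.1401], [163, 248]), (0.93, [0.4187, -0.2261, 0.1455], [205, 244]), (0.72, [0.4249, 0.2767, 0.1313], [304, 169])]), ('scene', [(0.48, [0.4293, 0.2745, 0.0987], [304, 178])]), ('scene', [(0.65, [0.4247, 0.2739, 0.1309], [303, 170])])]
```

View pics/c1.png

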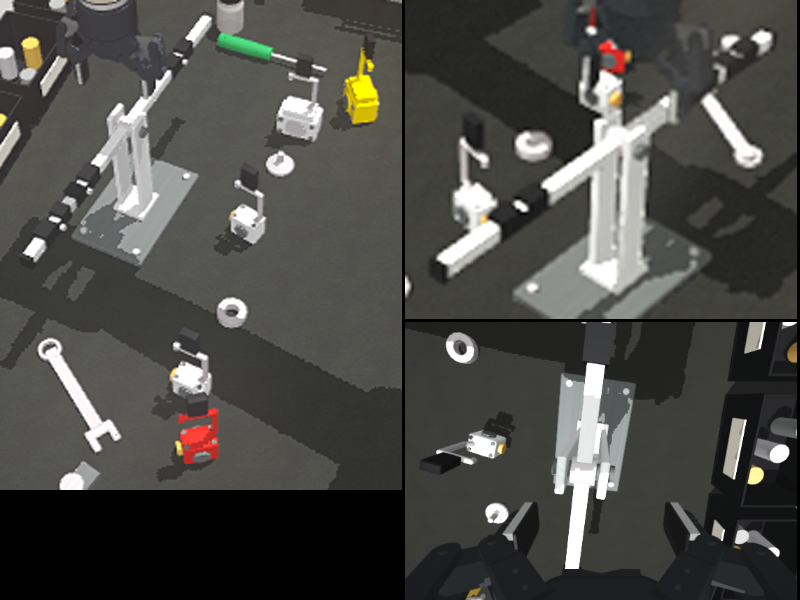

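The crop confirms the castings. The targets are the grey small ones at (246,218) and (190,375) and the grey big one at (298,115), not the red (198,440) or the yellow (362,95). The saddle notches show as white gaps. I'll rise to see the +y arm from the wrist.

Emit:
arm_command:
  plan:
    - [[-0.04,0,0,0,0,0,0.05],[-0.04,0,0,0,0,0,0.05],[-0.04,-0.02,0,0,0,0,0.05],[0,0,0,0,0,0,0.05]]
  squeeze: 40

```text
t: 1.98
tool_pos: [0.6037, 0.0002, 0.3474]
tool_rot: [1.204, 1.219, -1.218]
contact_force: [0.9, 0.1, 2.0]
opening: 0.0502
```

```bash
python3 - <<'E'
from h import *
save('wrist','w2.png',s=1.4); print(T().round(4).tolist())
for t in('place_in','place_out','beam','small_a_hook'): print(t,*find('wrist',t),sep='\n  ')
E
```

```text
[[-0.0157, 0.9999, -0.0001, 0.6037], [0.002, -0.0, -1.0, 0.0003], [-0.9999, -0.0157, -0.002, 0.3435], [0.0, 0.0, 0.0, 1.0]]
place_in
  (0.56, [0.623, 0.1355, 0.1932], [306, 35])
place_out
beam
  (0.68, [0.6062, 0.0117, 0.1757], [288, 175])
small_a_hook
```

View pics/w2.png

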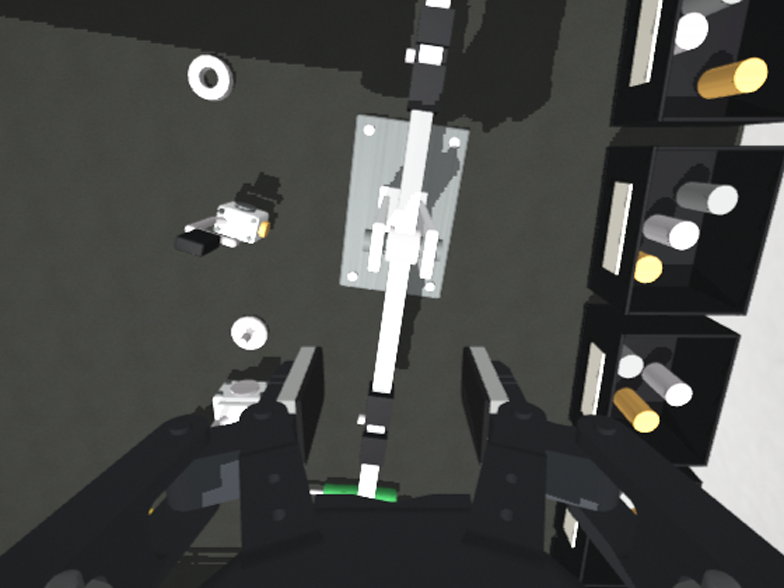

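The inner notch shows at (430,54) and the single notch at (375,423) in this 1.4x view. The casting nearest the rack is at about (225,228). I'll work out their positions.

```bash
python3 - <<'E'
from h import *
im=get_image('wrist'); g=im.min(2)
def blob(x0,y0,x1,y1):
    m=(g[y0:y1,x0:x1]>150).astype(np.uint8); n,l,s,c=cv2.connectedComponentsWithStats(m)
    for i in range(1,n):
        if s[i,4]>8: u,v=c[i]+[x0,y0]; print(s[i].tolist(),(round(u,1),round(v,1)),ray('wrist',u,v,.193).round(4))
print(T().round(4).tolist()); print('in');blob(296,25,322,52);print('single');blob(255,290,285,315)
for (u,v) in [(312,0),(300,80),(275,275),(264,350)]:
    r=g[v,u-22:u+22]; k=np.where(r>150)[0]; 
    if len(k): print(v,u-22+k.min(),u-22+k.max(),ray('wrist',u-22+(k.min()+k.max())/2,v,.193).round(4))
E
```

```text
[[-0.0296, 0.9996, -0.0002, 0.6017], [0.0037, -0.0001, -1.0, 0.0005], [-0.9996, -0.0296, -0.0037, 0.3346], [0.0, 0.0, 0.0, 1.0]]
in
[9, 4, 17, 15, 232] (np.float64(313.0), np.float64(36.1)) [0.6245 0.1332 0.193 ]
[0, 7, 7, 11, 62] (np.float64(298.4), np.float64(37.0)) [0.6124 0.1326 0.193 ]
single
[3, 13, 6, 8, 35] (np.float64(260.7), np.float64(306.7)) [ 0.5759 -0.1297  0.193 ]
[10, 21, 14, 4, 47] (np.float64(271.0), np.float64(312.8)) [ 0.587  -0.1373  0.193 ]
0 318 327 [0.6313 0.1591 0.193 ]
80 299 314 [0.6199 0.0994 0.193 ]
275 270 284 [ 0.5938 -0.0906  0.193 ]
350 260 272 [ 0.5808 -0.1874  0.193 ]
```

```bash
python3 - <<'E'
from h import *
for i in range(3):
    o=ctrl.get_obs(); print(o['t'],o['q'].round(4),o['dq'].round(3),o['tool_pos'].round(4),o['contact_force']); get_image('wrist')
E
```

```text
2.2833 [-0.1229 -0.0231  1.5199  0.      1.6746 -0.1228] [ 0.     0.004 -0.001 -0.002  0.003 -0.   ] [6.017e-01 5.000e-04 3.346e-01] [ 0.68641917 -0.29134692 -0.60280143]
2.3333 [-0.1228 -0.0231  1.5198  0.      1.6747 -0.1228] [-0.     0.    -0.007 -0.001  0.001 -0.001] [6.017e-01 5.000e-04 3.346e-01] [ 0.62802797  0.10263222 -1.08266051]
2.3833 [-0.1229 -0.0231  1.5194  0.      1.6747 -0.1228] [-0.001 -0.003 -0.007  0.002  0.002  0.001] [6.018e-01 5.000e-04 3.349e-01] [-3.57875471e-04 -7.87629759e-02 -4.61593480e-01]
```

```bash
cat >> h.py <<'E'
def Rt(yaw):
    z=-np.array([np.cos(yaw),np.sin(yaw),0]); x=np.array([0,0,-1.]); return np.c_[x,np.cross(z,x),z]
def rows(pos,yaw,n=None,op=.05):
    M=T(); dR=M[:3,:3].T@Rt(yaw); rv=R.from_matrix(dR).as_rotvec(); dp=np.array(pos)-M[:3,3]
    if n is None: n=int(np.ceil(max(np.linalg.norm(dp)/.036,np.degrees(np.linalg.norm(rv))/6.8,1)))
    out=[]
    for i in range(n):
        Ri=M[:3,:3]@R.from_rotvec(rv*i/n).as_matrix(); out.append((Ri.T@dp/n).round(4).tolist()+np.degrees(rv/n).round(2).tolist()+[op])
    print(n,str(out))
def blobs(u0,v0,u1,v1,z=.193,thr=150,amin=20):
    g=get_image('wrist').min(2)[v0:v1,u0:u1]; n,l,s,c=cv2.connectedComponentsWithStats((g>thr).astype(np.uint8))
    for i in range(1,n):
        if s[i,4]>=amin: u,v=c[i]+[u0,v0]; print(s[i].tolist(),(round(u,1),round(v,1)),ray('wrist',u,v,z).round(4))
E
python3 - <<'E'
from h import *
blobs(250,290,300,330); rows([.45,.01,.26],0)
E
```

```text
[8, 13, 6, 7, 35] (np.float64(260.6), np.float64(306.3)) [ 0.5762 -0.13    0.193 ]
[15, 21, 14, 6, 71] (np.float64(271.2), np.float64(313.5)) [ 0.5876 -0.139   0.193 ]
14 [[0.0057, -0.0107, -0.0007, 6.43, 0.08, 0.1, 0.05], [0.0057, -0.0107, 0.0005, 6.43, 0.08, 0.1, 0.05], [0.0057, -0.0106, 0.0018, 6.43, 0.08, 0.1, 0.05], [0.0056, -0.0103, 0.0029, 6.43, 0.08, 0.1, 0.05], [0.0056, -0.01, 0.0041, 6.43, 0.08, 0.1, 0.05], [0.0056, -0.0095, 0.0052, 6.43, 0.08, 0.1, 0.05], [0.0056, -0.0088, 0.0062, 6.43, 0.08, 0.1, 0.05], [0.0055, -0.0081, 0.0072, 6.43, 0.08, 0.1, 0.05], [0.0055, -0.0072, 0.008, 6.43, 0.08, 0.1, 0.05], [0.0055, -0.0063, 0.0088, 6.43, 0.08, 0.1, 0.05], [0.0055, -0.0053, 0.0095, 6.43, 0.08, 0.1, 0.05], [0.0055, -0.0042, 0.01, 6.43, 0.08, 0.1, 0.05], [0.0054, -0.0031, 0.0104, 6.43, 0.08, 0.1, 0.05], [0.0054, -0.0019, 0.0107, 6.43, 0.08, 0.1, 0.05]]
```

Emit:
arm_command:
  plan:
    - [[0.006,-0.0107,-0.0007,6.5,0.1,0.1,0.05],[0.006,-0.0107,0.0005,6.5,0.1,0.1,0.05],[0.006,-0.0106,0.0018,6.5,0.1,0.1,0.05],[0.006,-0.0103,0.003,6.5,0.1,0.1,0.05],[0.006,-0.01,0.004,6.5,0.1,0.1,0.05],[0.006,-0.0095,0.005,6.5,0.1,0.1,0.05],[0.006,-0.009,0.006,6.5,0.1,0.1,0.05],[0.006,-0.008,0.007,6.5,0.1,0.1,0.05],[0.006,-0.007,0.008,6.5,0.1,0.1,0.05],[0.006,-0.006,0.009,6.5,0.1,0.1,0.05],[0.006,-0.005,0.0095,6.5,0.1,0.1,0.05],[0.006,-0.004,0.01,6.5,0.1,0.1,0.05],[0.006,-0.003,0.0104,6.5,0.1,0.1,0.05],[0.006,-0.002,0.0107,6.5,0.1,0.1,0.05],[0,0,0,0,0,0,0.05],[0,0,0,0,0,0,0.05]]

```text
t: 3.82
tool_pos: [0.4431, 0.017, 0.243]
tool_rot: [-2.165, 0.1, 2.178]
contact_force: [-0.3, 0.2, 0.2]
opening: 0.0499
```

```bash
python3 - <<'E'
from h import *
save('wrist','w3.png',s=1.2); print(T().round(4).tolist())
for t in('small_a_hook','small_a_grip','small_a'): print(t,*find('wrist',t),sep='\n  ')
rows([.43,.003,.2],0)
E
```

```text
[[-0.0065, -0.0953, -0.9954, 0.4431], [0.0036, -0.9954, 0.0953, 0.0171], [-1.0, -0.0029, 0.0068, 0.2429], [0.0, 0.0, 0.0, 1.0]]
small_a_hook
  (0.64, [0.4266, 0.2713, 0.0998], [30, 227])
small_a_grip
  (0.91, [0.4295, 0.2737, 0.1279], [3, 237])
  (0.46, [0.4332, -0.0003, 0.1286], [302, 206])
small_a
  (0.81, [0.4267, 0.2716, 0.0016], [89, 199])
  (0.63, [0.434, 0.0035, 0.0035], [292, 175])
  (0.62, [0.3913, 0.3516, 0.0022], [38, 230])
2 [[0.0218, 0.0076, 0.0061, -2.77, 0.16, 0.09, 0.05], [0.0218, 0.0073, 0.0065, -2.77, 0.16, 0.09, 0.05]]
```

View pics/w3.png

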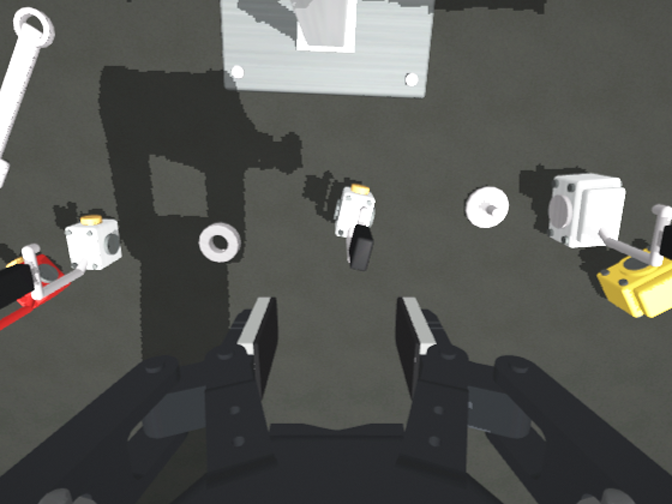

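```bash
cat >> h.py <<'E'
def segs(u0,v0,u1,v1,z,minl=9):
    im=get_image('wrist'); g=cv2.resize(im[v0:v1,u0:u1],None,fx=4,fy=4,interpolation=cv2.INTER_CUBIC).max(2)
    L=cv2.createLineSegmentDetector().detect(g)[0][:,0]/4
    for a,b,c,d in L:
        if np.hypot(a-c,b-d)<minl: continue
        p=ray('wrist',a+u0,b+v0,z);q=ray('wrist',c+u0,d+v0,z);e=q-p
        print([round(float(t)) for t in(a+u0,b+v0,c+u0,d+v0)],round(float(np.hypot(*e[:2])*1e3)),'mm yaw',round((np.arctan2(e[1],e[0])+np.pi/4)%(np.pi/2)-np.pi/4,2))
E
python3 - <<'E'
from h import *
print('small1');segs(270,150,320,230,.04)
print('big');segs(452,135,530,212,.05)
print('small2');segs(50,170,106,230,.04)
E
```

```text
small1
[298, 187, 309, 190] 13 mm yaw -0.34
[308, 157, 294, 153] 17 mm yaw -0.35
[292, 219, 290, 209] 13 mm yaw 0.04
[285, 169, 283, 179] 12 mm yaw -0.29
[280, 185, 279, 196] 13 mm yaw -0.23
[286, 157, 285, 169] 14 mm yaw -0.22
[291, 208, 293, 198] 13 mm yaw -0.3
[289, 207, 289, 218] 13 mm yaw -0.05
[307, 190, 311, 201] 14 mm yaw 0.24
[310, 202, 300, 199] 13 mm yaw -0.38
big
[482, 206, 494, 206] 15 mm yaw -0.08
[514, 201, 517, 186] 18 mm yaw -0.02
[518, 175, 521, 158] 19 mm yaw -0.02
[504, 204, 498, 195] 14 mm yaw 0.62
[488, 145, 463, 147] 26 mm yaw -0.03
[530, 207, 515, 201] 20 mm yaw -0.48
[461, 155, 459, 166] 12 mm yaw -0.05
[480, 199, 485, 159] 46 mm yaw -0.02
[504, 205, 520, 212] 22 mm yaw -0.48
[458, 197, 467, 203] 14 mm yaw -0.58
[472, 168, 473, 183] 18 mm yaw 0.14
[456, 172, 457, 183] 13 mm yaw 0.16
[489, 160, 483, 202] 48 mm yaw -0.04
[477, 182, 474, 198] 18 mm yaw -0.08
[479, 161, 478, 177] 18 mm yaw 0.02
[454, 141, 476, 141] 24 mm yaw -0.1
[501, 149, 482, 151] 20 mm yaw -0.02
small2
[55, 197, 58, 215] 22 mm yaw -0.15
[84, 226, 101, 215] 27 mm yaw 0.43
[67, 186, 55, 190] 16 mm yaw 0.23
[100, 198, 98, 184] 17 mm yaw -0.15
[97, 184, 85, 183] 13 mm yaw -0.16
[84, 180, 66, 182] 21 mm yaw 0.0
[74, 190, 62, 190] 14 mm yaw -0.13
[75, 175, 85, 175] 12 mm yaw -0.1
```

```bash
python3 - <<'E'
from h import *
rows([.432,.001,.165],-.33)
E
```

```text
3 [[0.0262, 0.0057, 0.0032, 4.44, 0.12, 0.04, 0.05], [0.0262, 0.0059, 0.0028, 4.44, 0.12, 0.04, 0.05], [0.0262, 0.0061, 0.0024, 4.44, 0.12, 0.04, 0.05]]
```

Emit:
arm_command:
  plan:
    - [[0.026,0.006,0.003,4.5,0.1,0,0.05],[0.026,0.006,0.003,4.5,0.1,0,0.05],[0.024,0.006,0.0025,4.5,0.1,0,0.05],[0,0,0,0,0,0,0.05],[0,0,0,0,0,0,0.05]]

```text
t: 4.58
tool_pos: [0.435, 0.0001, 0.1688]
tool_rot: [-2.043, 0.346, 2.03]
contact_force: [-0.1, 0.2, 0.3]
opening: 0.0499
```

```bash
python3 - <<'E'
from h import *
save('wrist','w4.png'); print(T().round(4).tolist())
for t in('small_a_hook','small_a_grip'): print(t,*find('wrist',t),sep='\n  ')
print(pix('wrist',[.432,.001,.147]))
rows([.432,.001,.113],-.33)
E
```

```text
[[0.0058, -0.3325, -0.9431, 0.4348], [0.0017, -0.9431, 0.3325, 0.0002], [-1.0, -0.0035, -0.0049, 0.1686], [0.0, 0.0, 0.0, 1.0]]
small_a_hook
  (0.39, [0.4353, 0.0014, 0.1291], [279, 230])
small_a_grip
(np.float64(282.1102874354806), np.float64(247.32877714144516))
2 [[0.0285, 0.0004, 0.0022, -0.26, -0.23, 0.12, 0.05], [0.0285, 0.0003, 0.002, -0.26, -0.23, 0.12, 0.05]]
```

View pics/w4.png

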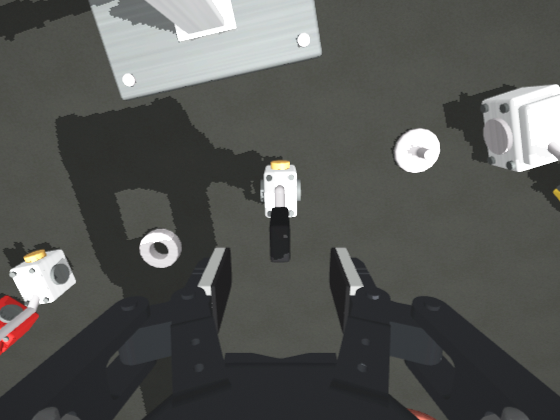

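Grip block is centred between the pads at (280,240), aligned in yaw. Descend and grip.

Emit:
arm_command:
  plan:
    - [[0.028,0,0,-0.2,-0.2,0.1,0.05],[0.024,0,0,-0.2,-0.2,0.1,0.045],[0.006,0,0,0,0,0,0.03],[0,0,0,0,0,0,0.02],[0,0,0,0,0,0,0.005],[0,0,0,0,0,0,0.005],[0,0,0,0,0,0,0.005],[0,0,0,0,0,0,0.005]]
  squeeze: 60

```text
t: 5.4
tool_pos: [0.4452, -0.0, 0.1238]
tool_rot: [-2.068, 0.335, 2.023]
contact_force: [-0.1, -0.4, -3.0]
opening: 0.011
```

```bash
python3 - <<'E'
from h import *
o=ctrl.get_obs(); print(o['opening'],o['contact_force'],T().round(4).tolist())
rows([.434,.001,.25],-.137,op=.005)
E
```

```text
0.010966127859863657 [-0.12042536 -0.39549177 -2.98811842] [[0.0213, -0.3192, -0.9474, 0.4452], [-0.003, -0.9477, 0.3192, -0.0], [-0.9998, -0.004, -0.0211, 0.1238], [0.0, 0.0, 0.0, 1.0]]
4 [[-0.0316, 0.0005, 0.0021, -2.69, -0.31, 0.03, 0.005], [-0.0316, 0.0004, 0.0022, -2.69, -0.31, 0.03, 0.005], [-0.0316, 0.0003, 0.0024, -2.69, -0.31, 0.03, 0.005], [-0.0316, 0.0002, 0.0026, -2.69, -0.31, 0.03, 0.005]]
```

The grip holds, but it is 10 mm high and off-centre along x. I'll open a little, correct and close again.

```bash
python3 - <<'E'
from h import *
rows([.435,.001,.113],-.33,n=4,op=.03)
E
```

```text
4 [[0.0026, 0.0006, 0.0025, 0.07, -0.3, 0.06, 0.03], [0.0027, 0.0006, 0.0025, 0.07, -0.3, 0.06, 0.03], [0.0027, 0.0006, 0.0025, 0.07, -0.3, 0.06, 0.03], [0.0027, 0.0006, 0.0025, 0.07, -0.3, 0.06, 0.03]]
```

Emit:
arm_command:
  plan:
    - [[0,0,0,0,0,0,0.03],[0,0,0,0,0,0,0.03],[0.0035,0.0006,0.003,0,-0.4,0.1,0.03],[0.0035,0.0006,0.003,0,-0.4,0.1,0.03],[0.0035,0.0006,0.003,0,-0.4,0.1,0.03],[0.0035,0,0.003,0,-0.3,0,0.03],[0,0,0,0,0,0,0.02],[0,0,0,0,0,0,0.005],[0,0,0,0,0,0,0.005],[0,0,0,0,0,0,0.005],[0,0,0,0,0,0,0.005]]
  squeeze: 60

```text
t: 6.32
tool_pos: [0.4346, 0.0021, 0.112]
tool_rot: [-2.044, 0.335, 2.047]
contact_force: [-0.8, 0.2, -0.4]
opening: 0.0112
```

```bash
python3 - <<'E'
from h import *
o=ctrl.get_obs(); print(o['opening'],o['contact_force'],T().round(4).tolist())
rows([.436,.001,.27],-.137,op=.005)
E
```

```text
0.011235661524062109 [-0.79727711  0.1853483  -0.43824632] [[-0.0011, -0.3193, -0.9477, 0.4346], [0.0004, -0.9477, 0.3193, 0.0021], [-1.0, 0.0, 0.0012, 0.112], [0.0, 0.0, 0.0, 1.0]]
5 [[-0.0316, 0.0001, -0.0003, -2.15, 0.01, 0.0, 0.005], [-0.0316, 0.0001, -0.0003, -2.15, 0.01, 0.0, 0.005], [-0.0316, 0.0001, -0.0003, -2.15, 0.01, 0.0, 0.005], [-0.0316, 0.0002, -0.0003, -2.15, 0.01, 0.0, 0.005], [-0.0316, 0.0002, -0.0003, -2.15, 0.01, 0.0, 0.005]]
```

Emit:
arm_command:
  plan:
    - [[-0.025,0,0,0,0,0,0.005],[-0.03,0,0,-2.2,0,0,0.005],[-0.03,0,0,-2.2,0,0,0.005],[-0.03,0,0,-2.2,0,0,0.005],[-0.03,0,0,-2.2,0,0,0.005],[-0.01,0,0,-2.2,0,0,0.005],[0,0,0,0,0,0,0.005]]

```text
t: 6.9
tool_pos: [0.4301, 0.0025, 0.2655]
tool_rot: [-2.137, 0.133, 2.177]
contact_force: [0.7, 0.2, -2.6]
opening: 0.0111
```

```bash
python3 - <<'E'
from h import *
o=ctrl.get_obs(); print(o['opening'],o['contact_force'],T().round(4).tolist())
rows([.550,.205,.25],-.137,op=.005)
E
```

```text
0.011135239204758441 [ 0.69715799  0.15374553 -2.5688378 ] [[-0.0183, -0.1238, -0.9921, 0.4301], [0.0025, -0.9923, 0.1238, 0.0025], [-0.9998, -0.0002, 0.0185, 0.2655], [0.0, 0.0, 0.0, 1.0]]
7 [[0.002, -0.0308, -0.0135, 0.11, 0.15, 0.0, 0.005], [0.002, -0.0308, -0.0134, 0.11, 0.15, 0.0, 0.005], [0.002, -0.0309, -0.0133, 0.11, 0.15, 0.0, 0.005], [0.0021, -0.0309, -0.0133, 0.11, 0.15, 0.0, 0.005], [0.0021, -0.0309, -0.0132, 0.11, 0.15, 0.0, 0.005], [0.0021, -0.0309, -0.0131, 0.11, 0.15, 0.0, 0.005], [0.0022, -0.031, -0.0131, 0.11, 0.15, 0.0, 0.005]]
```

Emit:
arm_command:
  plan:
    - [[0.002,-0.02,-0.01,0.1,0.15,0,0.005],[0.002,-0.031,-0.0135,0.1,0.15,0,0.005],[0.002,-0.031,-0.0135,0.1,0.15,0,0.005],[0.002,-0.031,-0.0135,0.1,0.15,0,0.005],[0.002,-0.031,-0.0135,0.1,0.15,0,0.005],[0.002,-0.031,-0.013,0.1,0.15,0,0.005],[0.002,-0.031,-0.013,0.1,0.15,0,0.005],[0,-0.01,-0.004,0,0,0,0.005],[0,0,0,0,0,0,0.005],[0,0,0,0,0,0,0.005]]

```text
t: 7.73
tool_pos: [0.5514, 0.2109, 0.2315]
tool_rot: [-2.127, 0.173, 2.167]
contact_force: [0.1, -1.0, -3.0]
opening: 0.0117
```

```bash
python3 - <<'E'
from h import *
save('wrist','w5.png'); o=ctrl.get_obs(); print(o['opening'],o['contact_force'],T().round(4).tolist())
print(pix('wrist',[.607,.0105,.193]),pix('wrist',[.633,.205,.193]))
E
```

```text
0.011078594879638429 [-0.26650693 -0.08189497 -2.68782409] [[-0.0199, -0.151, -0.9883, 0.5511], [-0.0078, -0.9885, 0.1512, 0.2105], [-0.9998, 0.0107, 0.0185, 0.2313], [0.0, 0.0, 0.0, 1.0]]
(np.float64(622.3306474593126), np.float64(86.13754795811413)) (np.float64(267.80158003907144), np.float64(93.46038482841153))
```

View pics/w5.png

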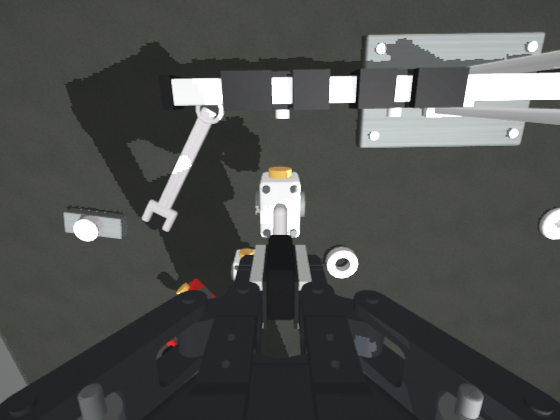

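The outer notch is at (282,90) and the inner at (403,88). The bar runs level in the picture, and the casting is held straight between the pads.

```bash
python3 - <<'E'
from h import *
blobs(262,70,300,108);blobs(392,72,414,106)
for u0,u1 in((170,224),(330,355),(470,530)):
    blobs(u0,60,u1,125,amin=200)
print(T().round(4).tolist())
E
```

```text
[8, 6, 22, 28, 585] (np.float64(280.8), np.float64(89.5)) [0.6342 0.197  0.193 ]
[0, 3, 19, 27, 443] (np.float64(400.9), np.float64(87.9)) [0.6252 0.1308 0.193 ]
[0, 19, 53, 46, 1693] (np.float64(198.2), np.float64(97.5)) [0.6378 0.243  0.193 ]
[0, 17, 24, 28, 625] (np.float64(341.1), np.float64(90.4)) [0.6296 0.1635 0.193 ]
[0, 0, 60, 65, 3445] (np.float64(498.5), np.float64(93.9)) [0.6143 0.0758 0.193 ]
[[-0.0149, -0.1524, -0.9882, 0.5523], [-0.0065, -0.9883, 0.1525, 0.2099], [-0.9999, 0.0086, 0.0137, 0.2343], [0.0, 0.0, 0.0, 1.0]]
```

```bash
python3 - <<'E'
from h import *
rows([.6355,.1970,.237],-.145,n=6,op=.005)
E
```

```text
6 [[-0.0006, 0.0, -0.014, -0.08, 0.13, -0.08, 0.005], [-0.0006, 0.0, -0.014, -0.08, 0.13, -0.08, 0.005], [-0.0006, 0.0001, -0.014, -0.08, 0.13, -0.08, 0.005], [-0.0006, 0.0001, -0.014, -0.08, 0.13, -0.08, 0.005], [-0.0005, 0.0001, -0.014, -0.08, 0.13, -0.08, 0.005], [-0.0005, 0.0001, -0.014, -0.08, 0.13, -0.08, 0.005]]
```

Emit:
arm_command:
  plan:
    - [[-0.0006,0,-0.014,-0.1,0.13,-0.08,0.005],[-0.0006,0,-0.014,-0.1,0.13,-0.08,0.005],[-0.0006,0,-0.014,-0.1,0.13,-0.08,0.005],[-0.0006,0,-0.014,-0.1,0.13,-0.08,0.005],[-0.0006,0,-0.014,-0.1,0.13,-0.08,0.005],[0,0,-0.008,0,0,0,0.005],[0,0,0,0,0,0,0.005],[0,0,0,0,0,0,0.005]]

```text
t: 8.7
tool_pos: [0.6319, 0.1923, 0.2418]
tool_rot: [-2.147, 0.162, 2.139]
contact_force: [-0.5, -0.5, -2.9]
opening: 0.0112
```

```bash
python3 - <<'E'
from h import *
for i in range(2): o=ctrl.get_obs(); get_image('wrist'); print(o['opening'],o['contact_force'],T().round(4).tolist())
rows([.6355,.1970,.237],-.145,n=3,op=.005)
E
```

```text
0.011150937768969 [-0.52738273 -0.45709233 -2.85569159] [[0.0042, -0.1504, -0.9886, 0.6318], [-0.0004, -0.9886, 0.1504, 0.1924], [-1.0, -0.0002, -0.0042, 0.2418], [0.0, 0.0, 0.0, 1.0]]
0.011414611833807105 [ 0.08272693  0.18266349 -1.80818738] [[0.004, -0.15, -0.9887, 0.6315], [-0.0003, -0.9887, 0.15, 0.1926], [-1.0, -0.0003, -0.004, 0.2417], [0.0, 0.0, 0.0, 1.0]]
3 [[0.0016, -0.0016, -0.0011, -0.11, -0.08, 0.01, 0.005], [0.0016, -0.0016, -0.0011, -0.11, -0.08, 0.01, 0.005], [0.0016, -0.0016, -0.0011, -0.11, -0.08, 0.01, 0.005]]
```

Emit:
arm_command:
  plan:
    - [[0.003,-0.002,-0.0015,-0.1,-0.1,0,0.005],[0.004,-0.002,-0.0015,-0.1,-0.1,0,0.005],[0.004,-0.001,-0.0005,0,0,0,0.005],[0.003,0,0,0,0,0,0.005],[0,0,0,0,0,0,0.005]]

```text
t: 9.22
tool_pos: [0.634, 0.1985, 0.2261]
tool_rot: [-2.145, 0.156, 2.147]
contact_force: [-0.2, 0.6, -2.7]
opening: 0.0113
```

```bash
python3 - <<'E'
from h import *
w=get_image('wrist'); s=get_image('side'); print(ctrl.get_obs()['contact_force'],T().round(4).tolist())
a=cv2.resize(w[30:330,180:400],None,fx=1.8,fy=1.8,interpolation=cv2.INTER_CUBIC); b=cv2.resize(s[180:300,165:265],None,fx=4,fy=4,interpolation=cv2.INTER_CUBIC)
o=np.zeros((540,800,3),np.uint8); o[:,:396]=a; o[:480,400:]=b; cv2.imwrite('pics/p1.png',o[:,:,::-1])
rows([.6355,.1970,.220],-.145,n=3,op=.005)
E
```

```text
[-0.74318909  0.10946773 -2.93008572] [[-0.0003, -0.1448, -0.9895, 0.6343], [0.0007, -0.9895, 0.1448, 0.1984], [-1.0, -0.0007, 0.0004, 0.2268], [0.0, 0.0, 0.0, 1.0]]
3 [[0.0023, 0.0004, -0.0005, -0.01, 0.01, 0.01, 0.005], [0.0023, 0.0004, -0.0005, -0.01, 0.01, 0.01, 0.005], [0.0023, 0.0004, -0.0005, -0.01, 0.01, 0.01, 0.005]]
```

View pics/p1.png

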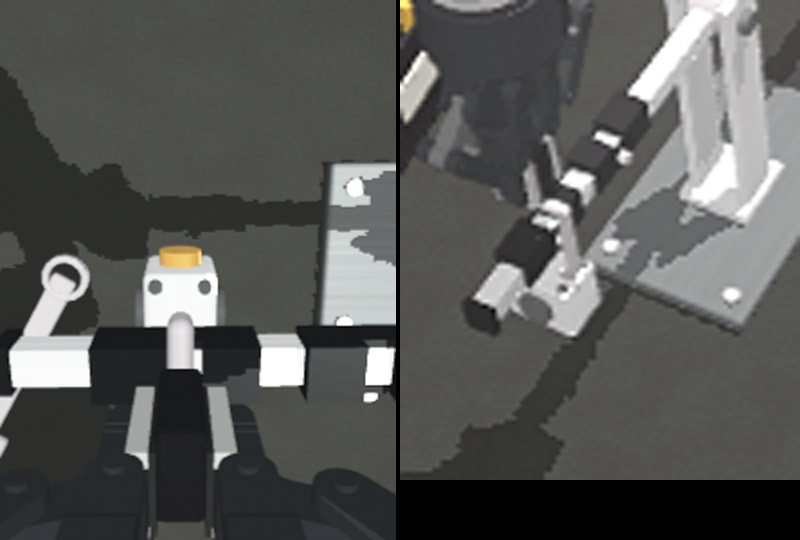

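The hook is about 2 mm left of the outer notch (hook at u=180, notch middle about 186 at 3 px/mm). I'll shift +2 mm in tool y and lower slowly.

Emit:
arm_command:
  plan:
    - [[0,0.001,0,0,0,0,0.005],[0,0.001,0,0,0,0,0.005],[0.002,0.0005,0,0,0,0,0.005],[0.002,0,0,0,0,0,0.005],[0.002,0,0,0,0,0,0.005],[0.002,0,0,0,0,0,0.005]]

```text
t: 9.82
tool_pos: [0.6345, 0.1957, 0.2198]
tool_rot: [-2.148, 0.155, 2.143]
contact_force: [-0.4, 0.5, -1.9]
opening: 0.0115
```

```bash
python3 - <<'E'
from h import *
F=[]
for i in range(3): F.append(ctrl.get_obs()['contact_force']); get_image('wrist')
print(np.mean(F,0),T().round(4).tolist())
rows([.6355,.1970,.206],-.145,n=4,op=.005)
E
```

```text
[ 0.03260329  0.13744467 -2.7709096 ] [[0.0015, -0.1448, -0.9895, 0.6343], [0.0009, -0.9895, 0.1448, 0.1957], [-1.0, -0.0011, -0.0014, 0.2195], [0.0, 0.0, 0.0, 1.0]]
4 [[0.0034, -0.0004, -0.0002, -0.0, -0.02, 0.02, 0.005], [0.0034, -0.0004, -0.0002, -0.0, -0.02, 0.02, 0.005], [0.0034, -0.0004, -0.0002, -0.0, -0.02, 0.02, 0.005], [0.0034, -0.0004, -0.0002, -0.0, -0.02, 0.02, 0.005]]
```

Emit:
arm_command:
  plan:
    - [[0.002,-0.0006,0,0,0,0,0.005],[0.0025,0,0,0,0,0,0.005],[0.0025,0,0,0,0,0,0.005],[0.0025,0,0,0,0,0,0.005],[0.0025,0,0,0,0,0,0.005],[0.0025,0,0,0,0,0,0.005],[0.0025,0,0,0,0,0,0.005],[0.002,0,0,0,0,0,0.005],[0.001,0,0,0,0,0,0.005]]

```text
t: 10.72
tool_pos: [0.6349, 0.1967, 0.1984]
tool_rot: [-2.148, 0.154, 2.142]
contact_force: [0.6, -0.1, -1.2]
opening: 0.0113
```

```bash
cat >> h.py <<'E'
def tilt(img=None):
    g=None
def pair(f):
    w=get_image('wrist'); s=get_image('side')
    a=cv2.resize(w[30:330,180:400],None,fx=1.8,fy=1.8,interpolation=cv2.INTER_CUBIC); b=cv2.resize(s[100:300,160:300],None,fx=2.7,fy=2.7,interpolation=cv2.INTER_CUBIC)
    o=np.zeros((540,800,3),np.uint8); o[:,:396]=a; o[:b.shape[0],400:400+b.shape[1]]=b[:540]; cv2.imwrite('pics/'+f,o[:,:,::-1])
def st(k=3):
    F=[]
    for i in range(k): F.append(ctrl.get_obs()['contact_force']); get_image('wrist')
    o=ctrl.get_obs(); M=T(); print('t',round(o['t'],2),'F',np.mean(F,0).round(2),'op',round(o['opening'],4),'p',M[:3,3].round(4),'yaw',round(np.arctan2(-M[1,2],-M[0,2]),3),'xax',M[:3,0].round(3))
E
python3 - <<'E'
from h import *
st(4); pair('p2.png')
E
```

```text
t 10.92 F [ 0.12  0.15 -1.48] op 0.011 p [0.635  0.1967 0.1988] yaw -0.145 xax [ 0.003  0.001 -1.   ]
```

View pics/p2.png

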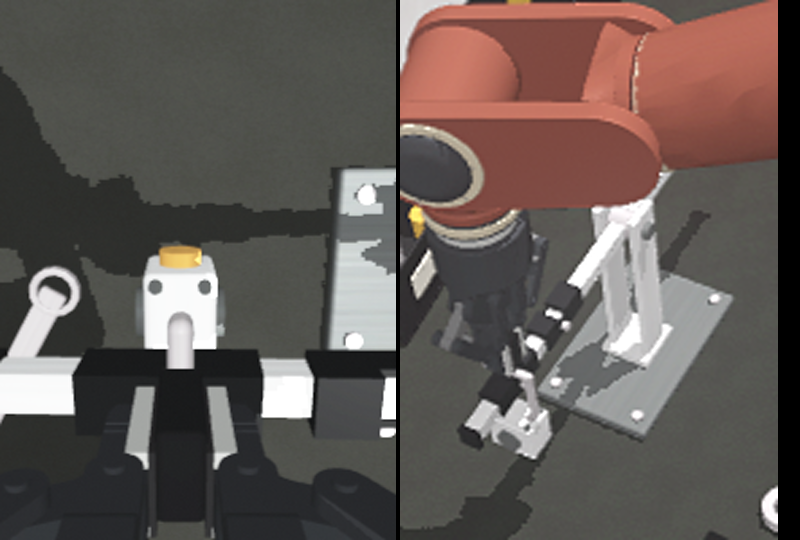

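The 57 mm saddle top grew from 168 to 187 px while the camera came down 28 mm, so the bar dipped only about 9 mm. With the hook centred on the notch (180 = 180), that means it is in the notch. I'll lower until the bar carries the weight.

Emit:
arm_command:
  plan:
    - [[0.0022,0,0,0,0,0,0.005],[0.0022,0,0,0,0,0,0.005],[0.0022,0,0,0,0,0,0.005],[0.0022,0,0,0,0,0,0.005],[0.0015,0,0,0,0,0,0.005],[0,0,0,0,0,0,0.005]]

```text
t: 11.52
tool_pos: [0.6351, 0.1965, 0.1888]
tool_rot: [-2.15, 0.155, 2.141]
contact_force: [-0.9, -0.4, -1.4]
opening: 0.0112
```

```bash
python3 - <<'E'
from h import *
st(4)
E
```

```text
t 11.72 F [-0.63 -0.05 -0.76] op 0.0115 p [0.6352 0.1966 0.1893] yaw -0.145 xax [ 0.004  0.001 -1.   ]
```

Emit:
arm_command:
  plan:
    - [[0.002,0,0,0,0,0,0.005],[0.002,0,0,0,0,0,0.005],[0.001,0,0,0,0,0,0.005],[0,0,0,0,0,0,0.005],[0,0,0,0,0,0,0.014],[0,0,0,0,0,0,0.018],[0,0,0,0,0,0,0.024],[0,0,0,0,0,0,0.03],[0,0,0,0,0,0,0.03],[0,0,0,0,0,0,0.03],[0,0,0,0,0,0,0.03]]

```text
t: 12.63
tool_pos: [0.6368, 0.197, 0.1858]
tool_rot: [-2.154, 0.153, 2.135]
contact_force: [0.1, -0.1, -0.4]
opening: 0.0298
```

```bash
python3 - <<'E'
from h import *
st(4); pair('p3.png')
for t in('small_a_hook','small_a','beam'): print(t,*find('side',t),sep='\n  ')
E
```

```text
t 12.83 F [ 0.14  0.29 -0.31] op 0.0302 p [0.6367 0.197  0.1856] yaw -0.145 xax [ 0.009  0.002 -1.   ]
small_a_hook
  (0.84, [0.391, 0.3487, 0.1022], [283, 347])
  (0.67, [0.4298, 0.276, 0.0972], [277, 313])
small_a
  (0.77, [0.6383, 0.1992, 0.0763], [205, 265])
  (0.68, [0.4247, 0.2698, 0.0027], [281, 331])
  (0.66, [0.39, 0.346, -0.0001], [284, 366])
beam
  (0.76, [0.6098, 0.0094, 0.187], [242, 181])
  (0.7, [0.4158, -0.2247, 0.1126], [343, 156])
```

View pics/p3.png

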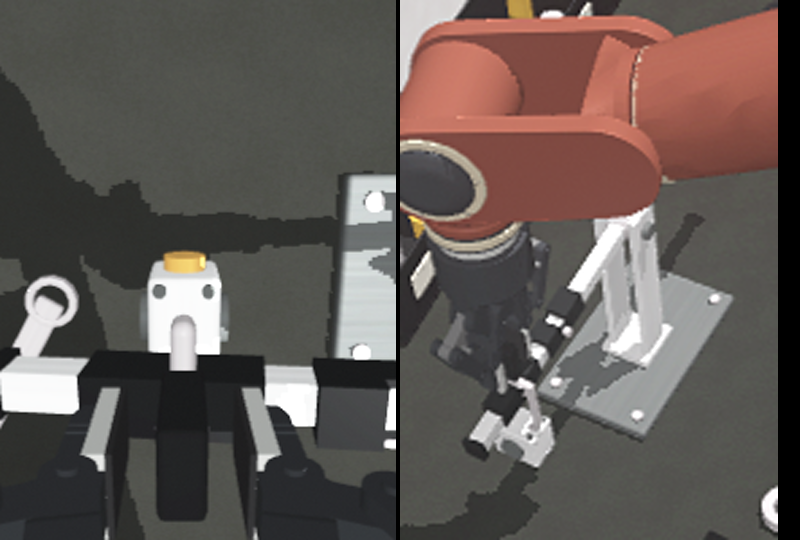

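The first casting hangs free with gaps on both sides of its grip block, and the total dip of about 22 mm matches its weight in the notch. Next I retract and go to the big one.

Emit:
arm_command:
  plan:
    - [[-0.005,0,0,0,-0.2,0,0.03],[-0.01,0,0,0,-0.2,0,0.03],[-0.02,0,0,0,0,0,0.03],[-0.03,0,0,0,0,0,0.03],[-0.035,0,0,0,0,0,0.03],[-0.035,0,0,0,0,0,0.03],[0,0,0,0,0,0,0.03]]

```text
t: 13.67
tool_pos: [0.6349, 0.1961, 0.3267]
tool_rot: [-2.139, 0.154, 2.151]
contact_force: [0.5, 0.7, 1.4]
opening: 0.03
```

```bash
python3 - <<'E'
from h import *
get_image('side')
for t in('small_a_hook','small_a'): print(t,*find('side',t),sep='\n  ')
st(1); rows([.425,-.215,.27],-.03,op=.04)
E
```

```text
small_a_hook
  (0.8, [0.3897, 0.3501, 0.0981], [283, 348])
  (0.6, [0.4294, 0.2716, 0.0998], [277, 311])
small_a
  (0.97, [0.4271, 0.2718, -0.0], [279, 332])
  (0.92, [0.6368, 0.199, 0.0721], [206, 266])
  (0.63, [0.394, 0.35, 0.0001], [282, 367])
  (0.18, [0.6097, 0.0135, 0.1837], [242, 183])
t 13.87 F [-0.05  0.51 -0.25] op 0.0295 p [0.6319 0.1955 0.3152] yaw -0.145 xax [-0.021 -0.001 -1.   ]
13 [[0.0038, 0.0335, 0.0111, -0.51, 0.09, -0.01, 0.04], [0.0038, 0.0334, 0.0114, -0.51, 0.09, -0.01, 0.04], [0.0038, 0.0333, 0.0117, -0.51, 0.09, -0.01, 0.04], [0.0037, 0.0332, 0.012, -0.51, 0.09, -0.01, 0.04], [0.0037, 0.0331, 0.0123, -0.51, 0.09, -0.01, 0.04], [0.0037, 0.033, 0.0126, -0.51, 0.09, -0.01, 0.04], [0.0037, 0.0329, 0.0129, -0.51, 0.09, -0.01, 0.04], [0.0036, 0.0328, 0.0132, -0.51, 0.09, -0.01, 0.04], [0.0036, 0.0327, 0.0135, -0.51, 0.09, -0.01, 0.04], [0.0036, 0.0325, 0.0138, -0.51, 0.09, -0.01, 0.04], [0.0036, 0.0324, 0.0141, -0.51, 0.09, -0.01, 0.04], [0.0035, 0.0323, 0.0144, -0.51, 0.09, -0.01, 0.04], [0.0035, 0.0322, 0.0147, -0.51, 0.09, -0.01, 0.04]]
```

Casting base at z = 0.072 puts the hook at 0.170, which is in the notch.

Emit:
arm_command:
  plan:
    - [[0.001,0.03,0.011,-0.5,0.1,0,0.04],[0.002,0.0335,0.0114,-0.5,0.1,0,0.04],[0.003,0.0335,0.0117,-0.5,0.1,0,0.04],[0.003,0.0335,0.012,-0.5,0.1,0,0.04],[0.003,0.033,0.0123,-0.5,0.1,0,0.04],[0.003,0.033,0.0126,-0.5,0.1,0,0.04],[0.003,0.033,0.013,-0.5,0.1,0,0.04],[0.003,0.033,0.013,-0.5,0.1,0,0.04],[0.003,0.033,0.0135,-0.5,0.1,0,0.04],[0.003,0.0325,0.0138,-0.5,0.1,0,0.04],[0.003,0.0325,0.014,-0.5,0.1,0,0.04],[0.003,0.032,0.0145,-0.5,0.1,0,0.04],[0.003,0.032,0.0145,-0.5,0.1,0,0.04],[0,0,0,0,0,0,0.04],[0,0,0,0,0,0,0.04]]

```text
t: 15.12
tool_pos: [0.4026, -0.2245, 0.2459]
tool_rot: [-2.144, 0.01, 2.263]
contact_force: [0.4, 0.2, 0.5]
opening: 0.0403
```

```bash
python3 - <<'E'
from h import *
st(2)
for t in('big_hook','big_grip','big'): print(t,*find('wrist',t),sep='\n  ')
get_image('scene'); print('scene grip',find('scene','big_grip'),find('scene','big_hook'))
u,v=pix('wrist',[.414,-.226,.054]); print(u,v); u,v=int(u),int(v); segs(max(u-50,0),max(v-50,0),u+50,v+50,.054,14)
E
```

```text
t 15.22 F [ 0.17 -0.07 -0.23] op 0.0398 p [ 0.4034 -0.2234  0.2462] yaw -0.019 xax [-0.054  0.013 -0.998]
big_hook
  (0.89, [0.3317, -0.2971, 0.115], [358, 253])
  (0.81, [0.4184, -0.2281, 0.1126], [287, 168])
big_grip
  (0.74, [0.3331, -0.3011, 0.1458], [370, 269])
  (0.73, [0.4187, -0.2261, 0.1424], [286, 177])
big
  (0.67, [0.332, -0.3015, 0.0027], [342, 211])
  (0.61, [0.4199, -0.2256, 0.0015], [284, 146])
scene grip [(0.79, [0.4168, -0.2249, 0.1464], [205, 243]), (0.6, [0.3295, -0.3, 0.1405], [162, 248]), (0.21, [0.5025, -0.375, 0.0012], [196, 328])] [(0.93, [0.4154, -0.2257, 0.1138], [205, 252]), (0.73, [0.3316, -0.2992, 0.1115], [165, 256]), (0.61, [0.6056, 0.009, 0.1909], [309, 212]), (0.42, [0.4286, 0.2732, -0.0029], [303, 202]), (0.18, [0.4203, -0.1402, 0.0062], [228, 264])]
284.56445425331594 160.29034972107118
[292, 164, 293, 179] 17 mm yaw 0.09
[264, 139, 264, 167] 31 mm yaw -0.04
[306, 168, 307, 146] 24 mm yaw -0.04
[301, 123, 270, 123] 33 mm yaw -0.02
[301, 127, 270, 127] 33 mm yaw -0.02
[272, 118, 287, 118] 16 mm yaw -0.02
[290, 135, 273, 135] 18 mm yaw -0.02
[278, 201, 278, 186] 18 mm yaw -0.03
```

```bash
python3 - <<'E'
from h import *
rows([.4175,-.226,.175],-.025,n=5,op=.04)
E
```

```text
5 [[0.0145, 0.0006, -0.0033, 0.09, 0.58, 0.1, 0.04], [0.0146, 0.0006, -0.0032, 0.09, 0.58, 0.1, 0.04], [0.0146, 0.0005, -0.003, 0.09, 0.58, 0.1, 0.04], [0.0146, 0.0005, -0.0029, 0.09, 0.58, 0.1, 0.04], [0.0147, 0.0005, -0.0027, 0.09, 0.58, 0.1, 0.04]]
```

Emit:
arm_command:
  plan:
    - [[0.0145,0.0006,-0.0033,0.1,0.6,0.1,0.04],[0.0145,0.0006,-0.003,0.1,0.6,0.1,0.04],[0.0145,0.0005,-0.003,0.1,0.6,0.1,0.04],[0.0145,0.0005,-0.003,0.1,0.6,0.1,0.04],[0.01,0.0005,-0.003,0.1,0.6,0.1,0.04],[0,0,0,0,0,0,0.04],[0,0,0,0,0,0,0.04]]

```text
t: 16.15
tool_pos: [0.4217, -0.2243, 0.1806]
tool_rot: [-2.224, 0.026, 2.204]
contact_force: [-0.6, -0.8, -0.2]
opening: 0.0405
```

```bash
python3 - <<'E'
from h import *
st(1); print(find('wrist','big_grip'),find('wrist','big_hook'))
rows([.4175,-.226,.127],-.025,n=5,op=.04)
E
```

```text
t 16.2 F [-0.55 -0.77 -0.15] op 0.0402 p [ 0.4217 -0.2243  0.1807] yaw -0.019 xax [ 0.009 -0.004 -1.   ]
[(0.82, [0.3313, -0.302, 0.1468], [394, 351]), (0.59, [0.416, -0.2263, 0.1405], [284, 239])] [(0.93, [0.4174, -0.2307, 0.11], [289, 220])]
5 [[0.0109, 0.0002, 0.001, 0.06, -0.12, -0.06, 0.04], [0.0109, 0.0002, 0.001, 0.06, -0.12, -0.06, 0.04], [0.0109, 0.0002, 0.001, 0.06, -0.12, -0.06, 0.04], [0.0109, 0.0002, 0.0009, 0.06, -0.12, -0.06, 0.04], [0.0109, 0.0003, 0.0009, 0.06, -0.12, -0.06, 0.04]]
```

Emit:
arm_command:
  plan:
    - [[0.011,0.0003,0.0015,0,-0.15,-0.1,0.04],[0.011,0.0003,0.0015,0,-0.15,-0.1,0.04],[0.011,0.0003,0.0015,0,-0.15,-0.1,0.04],[0.011,0.0003,0.001,0,-0.15,0,0.04],[0.009,0.0003,0.001,0,-0.15,0,0.04],[0,0,0,0,0,0,0.04]]

```text
t: 16.8
tool_pos: [0.416, -0.2272, 0.1254]
tool_rot: [-2.211, 0.023, 2.214]
contact_force: [-0.1, 0.3, 0.0]
opening: 0.0403
```

```bash
python3 - <<'E'
from h import *
st(1)
rows([.4175,-.226,.127],-.025,n=2,op=.04)
E
```

```text
t 16.85 F [-0.12  0.3   0.02] op 0.0397 p [ 0.4162 -0.2273  0.126 ] yaw -0.02 xax [-0.001 -0.002 -1.   ]
2 [[-0.0005, -0.0007, -0.0006, 0.15, 0.02, -0.05, 0.04], [-0.0005, -0.0007, -0.0006, 0.15, 0.02, -0.05, 0.04]]
```

Emit:
arm_command:
  plan:
    - [[0,0,0,0,0,0,0.02],[0,0,0,0,0,0,0.005],[0,0,0,0,0,0,0.005],[0,0,0,0,0,0,0.005],[0,0,0,0,0,0,0.005],[-0.015,0,0,0,0,0,0.005],[-0.025,0,0,1.2,0,0,0.005],[-0.03,0,0,1.2,0,0,0.005],[-0.03,0,0,1.2,0,0,0.005],[-0.03,0,0,1.2,0,0,0.005],[-0.02,0,0,1.2,0,0,0.005],[0,0,0,0,0,0,0.005],[0,0,0,0,0,0,0.005]]
  squeeze: 80

```text
t: 17.93
tool_pos: [0.4119, -0.2236, 0.2719]
tool_rot: [-2.133, 0.129, 2.169]
contact_force: [0.2, 0.1, -4.6]
opening: 0.0109
```

```bash
python3 - <<'E'
from h import *
st(2)
rows([.506,-.132,.262],-.145,op=.005)
E
```

```text
t 18.03 F [ 0.59  0.21 -4.64] op 0.011 p [ 0.4116 -0.2233  0.2708] yaw -0.129 xax [-0.017  0.011 -1.   ]
4 [[0.002, -0.0257, -0.0205, 0.23, 0.27, 0.12, 0.005], [0.0021, -0.0257, -0.0204, 0.23, 0.27, 0.12, 0.005], [0.0021, -0.0258, -0.0203, 0.23, 0.27, 0.12, 0.005], [0.0022, -0.0259, -0.0202, 0.23, 0.27, 0.12, 0.005]]
```

Emit:
arm_command:
  plan:
    - [[0.001,-0.022,-0.017,0.2,0.2,0.1,0.005],[0.002,-0.025,-0.02,0.2,0.2,0.1,0.005],[0.002,-0.025,-0.02,0.2,0.2,0.1,0.005],[0.001,-0.025,-0.018,0.2,0.2,0.1,0.005],[0,-0.01,-0.006,0,0,0,0.005],[0,0,0,0,0,0,0.005],[0,0,0,0,0,0,0.005],[0,0,0,0,0,0,0.005]]

```text
t: 18.7
tool_pos: [0.5017, -0.1226, 0.2431]
tool_rot: [-2.105, 0.145, 2.178]
contact_force: [-0.6, -0.2, -4.7]
opening: 0.011
```

```bash
python3 - <<'E'
from h import *
st(2)
M=T(); u,v=map(int,pix('wrist',[.5876,-.139,.211])); print(u,v)
im=get_image('wrist'); cv2.imwrite('pics/w6.png',im[:,:,::-1])
g=im.min(2); 
for r in range(max(v-30,0),v+31,6): print(r,''.join('#' if x>150 else '.' for x in g[r,u-90:u+90:2]))
blobs(u-50,max(v-30,0),u+50,v+30,z=.211)
E
```

```text
t 18.8 F [-0.58 -0.34 -5.  ] op 0.0108 p [ 0.5016 -0.123   0.2436] yaw -0.146 xax [-0.032  0.012 -0.999]
287 80
50 ....####..###.............................................................................
56 ..........................................................................................
62 ..........................................................................................
68 #########...........................##########...........................#################
74 ##########..........................##########...........................#################
80 ##########..........................##########...........................#################
86 ##########..........................##########..........................##################
92 ##########..........................##########..........................##################
98 ......####................................................................................
104 .......############....................#######............................................
110 ...........########....................#######............................................
[31, 17, 20, 29, 572] (np.float64(277.5), np.float64(81.1)) [ 0.589  -0.1339  0.211 ]
[38, 51, 13, 9, 112] (np.float64(281.0), np.float64(105.2)) [ 0.5768 -0.134   0.211 ]
```

```bash
python3 - <<'E'
from h import *
rows([.589,-.1339,.254],-.145,n=7,op=.005)
E
```

```text
7 [[-0.0017, -0.0003, -0.0124, -0.01, 0.26, 0.05, 0.005], [-0.0016, -0.0003, -0.0124, -0.01, 0.26, 0.05, 0.005], [-0.0016, -0.0003, -0.0125, -0.01, 0.26, 0.05, 0.005], [-0.0015, -0.0003, -0.0125, -0.01, 0.26, 0.05, 0.005], [-0.0015, -0.0003, -0.0125, -0.01, 0.26, 0.05, 0.005], [-0.0014, -0.0003, -0.0125, -0.01, 0.26, 0.05, 0.005], [-0.0014, -0.0003, -0.0125, -0.01, 0.26, 0.05, 0.005]]
```

Emit:
arm_command:
  plan:
    - [[-0.005,0,0,0,0.4,0.1,0.005],[-0.004,0,-0.004,0,0.3,0.1,0.005],[-0.001,-0.0003,-0.012,0,0.25,0.05,0.005],[-0.001,-0.0003,-0.0125,0,0.25,0.05,0.005],[0,-0.0003,-0.0125,0,0.25,0.05,0.005],[0,-0.0003,-0.0125,0,0.2,0,0.005],[0,0,-0.006,0,0,0,0.005],[0,0,0,0,0,0,0.005]]

```text
t: 19.57
tool_pos: [0.5681, -0.1353, 0.2612]
tool_rot: [-2.156, 0.166, 2.133]
contact_force: [0.5, 0.3, -5.7]
opening: 0.011
```

```bash
python3 - <<'E'
from h import *
st(2)
rows([.589,-.1339,.250],-.145,n=3,op=.005)
E
```

```text
t 19.67 F [ 0.22 -0.04 -4.93] op 0.011 p [ 0.567 -0.135  0.261] yaw -0.152 xax [ 0.009 -0.004 -1.   ]
3 [[0.0037, -0.0015, -0.0072, -0.13, -0.18, -0.05, 0.005], [0.0037, -0.0015, -0.0072, -0.13, -0.18, -0.05, 0.005], [0.0037, -0.0014, -0.0072, -0.13, -0.18, -0.05, 0.005]]
```

Emit:
arm_command:
  plan:
    - [[0.003,-0.0015,-0.006,-0.1,-0.2,-0.05,0.005],[0.003,-0.0015,-0.0072,-0.1,-0.2,-0.05,0.005],[0.003,-0.0015,-0.007,-0.1,-0.2,-0.05,0.005],[0,0,-0.002,0,0,0,0.005],[0,0,0,0,0,0,0.005]]

```text
t: 20.08
tool_pos: [0.5908, -0.1335, 0.2507]
tool_rot: [-2.142, 0.156, 2.148]
contact_force: [-1.2, -0.3, -5.3]
opening: 0.0107
```

```bash
cat >> h.py <<'E'
def ascii(u0,v0,u1,v1,thr=150,sv=3):
    g=get_image('wrist')
    for r in range(v0,v1,sv): print(r,''.join('#' if x.min()>thr else ('.' if x.max()<70 else '-') for x in g[r,u0:u1]))
E
python3 - <<'E'
from h import *
st(2); ascii(220,170,350,260)
rows([.589,-.1339,.240],-.145,n=3,op=.005)
E
```

```text
t 20.18 F [-0.75  0.16 -5.29] op 0.011 p [ 0.5903 -0.1334  0.2507] yaw -0.146 xax [-0.003  0.001 -1.   ]
170 #####----------------............--####################################################------------.--....---................-----
173 ##-------------------.........----########################################################-----.----..--....--.........-..-...---.
176 #####----------------.........----#########################################################-----------.--.-..--........-------..--
179 ########-------------...-----------####################################################-----------.----.--------....---......-..--
182 #################-----.----.------#####################################################-------------------------.---------........
185 ####################--------.--###########################################################--..--------.---------.------....--.--..
188 #####################----------############################################################-.----.----.-.--.--.---....----....--.-
191 #####################--..------###############
[... 2513 characters left out ...]
-
248 ......--...........................-----------.............................-----------.............................-..-.------....
251 ---.-..-......-..----.----...--.--------------.............................------------............................--..-----------
254 ---.-.-----....-......--..........------------..............................-----------...............----...........--.-...---...
257 --.----.--....-...--.............------------...............................------------...............--...............----------
3 [[0.0036, 0.0002, 0.0004, -0.03, 0.05, 0.01, 0.005], [0.0036, 0.0002, 0.0004, -0.03, 0.05, 0.01, 0.005], [0.0036, 0.0002, 0.0004, -0.03, 0.05, 0.01, 0.005]]
```

In the pixel map, the hook is at u=280.5 and the notch middle at about 282.7 (1.59 px/mm), so I shift +1.3 mm and lower slowly.

Emit:
arm_command:
  plan:
    - [[0.002,0.0007,0.0002,0,0,0,0.005],[0.0022,0.0006,0.0002,0,0,0,0.005],[0.0022,0,0,0,0,0,0.005],[0.0022,0,0,0,0,0,0.005],[0.0022,0,0,0,0,0,0.005],[0.0022,0,0,0,0,0,0.005],[0.0022,0,0,0,0,0,0.005],[0.0015,0,0,0,0,0,0.005],[0,0,0,0,0,0,0.005]]

```text
t: 20.98
tool_pos: [0.5887, -0.135, 0.2329]
tool_rot: [-2.142, 0.157, 2.148]
contact_force: [0.9, 0.0, -5.5]
opening: 0.0109
```

```bash
python3 - <<'E'
from h import *
st(3); ascii(215,200,350,250,sv=5)
E
```

```text
t 21.13 F [ 0.11 -0.24 -5.29] op 0.0108 p [ 0.589  -0.135   0.2336] yaw -0.147 xax [-0.002  0.    -1.   ]
200 #######################--.--..--..-##############################################################-.....-................-...-..........
205 ########--#############--........--##############################################################-......................--...--.....-..
210 #######################------...-.-#########################-----------##########################...................................--.
215 ###################------..........-#######################-####################################-.......................-.-............
220 ---------------...........................................-#############-....................................................-...---...
225 ###########-..............................................-#############-................................................-#############
230 ########-................................................--#############-................................................-#############
235 #########..............................................-##################...............................................##############
240 #########-...............................................................................................................##############
245 #########-...............................-----------............................----------...............................##############
```

Hook (65) and notch (64.5) are centred. Lowering on.

Emit:
arm_command:
  plan:
    - [[0.0022,0,0,0,0,0,0.005],[0.0022,0,0,0,0,0,0.005],[0.0022,0,0,0,0,0,0.005],[0.0022,0,0,0,0,0,0.005],[0.0022,0.0001,0,0,0,0,0.005],[0.0022,0.0001,0,0,0,0,0.005],[0.0015,0,0,0,0,0,0.005],[0,0,0,0,0,0,0.005]]

```text
t: 21.85
tool_pos: [0.5896, -0.1359, 0.2189]
tool_rot: [-2.147, 0.159, 2.145]
contact_force: [-0.5, -0.0, -4.2]
opening: 0.0109
```

```bash
python3 - <<'E'
from h import *
st(4); ascii(215,210,350,258,sv=5)
E
```

```text
t 22.05 F [-0.66  0.16 -3.91] op 0.011 p [ 0.5897 -0.1358  0.2194] yaw -0.147 xax [ 0.001 -0.001 -1.   ]
210 #####--##############--...........-#########################-----------##########################.........................-....-.....--
215 #####################--............-#######################-###########-########################-...............................-......
220 #####################--............--###########################################################.......................................
225 ..........................................................-#############-.........................................................-.-..
230 ##########-...............................................-#############-..................................................------------
235 #######-..................................................-#############-...................................................-##########
240 ######.......................................................................................................................##########
245 ######...................................-----------............................----------..................................-##########
250 ######-.................................-----------.............................-----------.................................-##########
255 #######................................-----------...............................-----------................................###########
```

The dip of about 4.6 mm for 14.2 mm of travel means the hook is in the notch. Continue.

Emit:
arm_command:
  plan:
    - [[0.0022,0.0001,0,0,0,0,0.005],[0.0022,0.0002,0,0,0,0,0.005],[0.0022,0.0001,0,0,0,0,0.005],[0.0022,0.0002,0,0,0,0,0.005],[0.0022,0.0001,0,0,0,0,0.005],[0.0022,0.0002,0,0,0,0,0.005],[0,0,0,0,0,0,0.005]]

```text
t: 22.68
tool_pos: [0.5897, -0.137, 0.2069]
tool_rot: [-2.148, 0.16, 2.144]
contact_force: [-0.4, -0.1, -1.8]
opening: 0.0111
```

```bash
python3 - <<'E'
from h import *
st(4); ascii(215,215,350,258,sv=6)
E
```

```text
t 22.88 F [-1.08  0.21 -1.74] op 0.0109 p [ 0.5898 -0.137   0.2075] yaw -0.147 xax [ 0.002 -0.002 -1.   ]
215 #--###############---.....--.......-#######################-###########-########################-..........................-...........
221 ###################--.--.--...-....-----#######################################################-.................................-.....
227 ##########--..............................................-#############-.......................................................-......
233 ########-.................................................-#############-..................................................-###########
239 #####-........................................................----------.....................................................-#########
245 ######...................................-----------............................----------...................................##########
251 ######-................................------------.............................-----------..................................##########
257 #######...............................------------...............................------------...............................###########
```

Good: only 1.7 N is left on the gripper. I'll lower the last 9 mm and let go.

Emit:
arm_command:
  plan:
    - [[0.0022,0.0001,0,0,0,0,0.005],[0.0022,0.0001,0,0,0,0,0.005],[0.0022,0.0001,0,0,0,0,0.005],[0.0022,0.0001,0,0,0,0,0.005],[0,0,0,0,0,0,0.005]]

```text
t: 23.35
tool_pos: [0.5899, -0.1373, 0.1992]
tool_rot: [-2.149, 0.16, 2.143]
contact_force: [-0.8, 0.0, -0.7]
opening: 0.0109
```

```bash
python3 - <<'E'
from h import *
st(4)
E
```

```text
t 23.55 F [-1.53  0.1   0.21] op 0.0109 p [ 0.5899 -0.1373  0.1998] yaw -0.147 xax [ 0.003 -0.002 -1.   ]
```

Emit:
arm_command:
  plan:
    - [[0,0,0,0,0,0,0.013],[0,0,0,0,0,0,0.016],[0,0,0,0,0,0,0.02],[0,0,0,0,0,0,0.026],[0,0,0,0,0,0,0.032],[0,0,0,0,0,0,0.032],[0,0,0,0,0,0,0.032],[0,0,0,0,0,0,0.032]]

```text
t: 24.22
tool_pos: [0.593, -0.1383, 0.2029]
tool_rot: [-2.161, 0.162, 2.134]
contact_force: [-0.1, -0.5, 0.3]
opening: 0.032
```

```bash
python3 - <<'E'
from h import *
st(2); pair('p4.png')
for t in('big_hook','big','small_a'): print(t,*find('side',t),sep='\n  ')
ascii(215,215,350,300,sv=6)
E
```

```text
t 24.32 F [ 0.41 -0.2  -0.06] op 0.0318 p [ 0.593  -0.1383  0.2028] yaw -0.147 xax [ 0.012 -0.005 -1.   ]
big_hook
  (0.96, [0.5885, -0.1346, 0.1845], [271, 144])
  (0.94, [0.3329, -0.2996, 0.1149], [379, 144])
big
  (0.71, [0.5908, -0.1345, 0.0727], [271, 174])
  (0.62, [0.3286, -0.302, -0.0001], [376, 172])
small_a
  (0.87, [0.3905, 0.3478, 0.0019], [284, 367])
  (0.8, [0.4268, 0.2706, 0.0008], [280, 332])
  (0.56, [0.638, 0.1998, 0.1096], [203, 257])
  (0.33, [0.5916, -0.1348, 0.1848], [270, 144])
215 #################--...............-#######################---########--#######################-...............................--..-....
221 -################--...-..--.......--##########################################################.........................................
227 ################---....................--#--##---#####----#############-...............................................................
233 #########-...............................................-#############-...............................................-###############
239 #######-......................
[... 805 characters left out ...]

275 .........--------------......................................................................................-------------.............
281 .......--------------...............-----...................................................--................--------------...........
287 ...............-####-.................-.......................................................................-####-...................
293 ..............................................................................-##############---.................................------
299 ..............................................................................######################...................................
```

The big casting's hook is at z = 0.1845, which means it is in the notch, and the pads are clear. Retract and go to the second small one.

Emit:
arm_command:
  plan:
    - [[-0.004,0,0,0,-0.3,0.1,0.032],[-0.008,0,0,0,-0.3,0.1,0.032],[-0.02,0,0,0,0,0,0.032],[-0.03,0,0,0,0,0,0.032],[-0.035,0,0,0,0,0,0.032],[-0.025,0,0,0,0,0,0.032],[0,0,0,0,0,0,0.032]]

```text
t: 25.2
tool_pos: [0.5915, -0.1368, 0.3297]
tool_rot: [-2.141, 0.164, 2.155]
contact_force: [0.9, 1.3, 1.0]
opening: 0.0318
```

```bash
python3 - <<'E'
from h import *
st(1); get_image('side'); print(find('side','big'),find('side','small_a'))
rows([.435,.268,.28],-.14,op=.035)
E
```

```text
t 25.25 F [0.94 1.31 0.99] op 0.0321 p [ 0.5911 -0.1366  0.3277] yaw -0.147 xax [-0.008 -0.005 -1.   ]
[(0.77, [0.3311, -0.3013, 0.0008], [375, 172]), (0.62, [0.5899, -0.1331, 0.0701], [272, 175])] [(0.82, [0.3932, 0.3499, -0.0004], [282, 368]), (0.79, [0.6394, 0.1988, 0.1071], [203, 258]), (0.59, [0.427, 0.2721, 0.0015], [279, 332])]
13 [[0.0033, -0.029, 0.0162, -0.03, 0.08, -0.02, 0.035], [0.0033, -0.029, 0.0162, -0.03, 0.08, -0.02, 0.035], [0.0033, -0.029, 0.0162, -0.03, 0.08, -0.02, 0.035], [0.0033, -0.029, 0.0162, -0.03, 0.08, -0.02, 0.035], [0.0032, -0.029, 0.0162, -0.03, 0.08, -0.02, 0.035], [0.0032, -0.0291, 0.0162, -0.03, 0.08, -0.02, 0.035], [0.0032, -0.0291, 0.0161, -0.03, 0.08, -0.02, 0.035], [0.0032, -0.0291, 0.0161, -0.03, 0.08, -0.02, 0.035], [0.0032, -0.0291, 0.0161, -0.03, 0.08, -0.02, 0.035], [0.0032, -0.0291, 0.0161, -0.03, 0.08, -0.02, 0.035], [0.0032, -0.0291, 0.0161, -0.03, 0.08, -0.02, 0.035], [0.0031, -0.0291, 0.0161, -0.03, 0.08, -0.02, 0.035], [0.0031, -0.0291, 0.0161, -0.03, 0.08, -0.02, 0.035]]
```

Emit:
arm_command:
  plan:
    - [[0.001,-0.025,0.013,0,0.1,0,0.035],[0.003,-0.029,0.016,0,0.1,0,0.035],[0.003,-0.029,0.016,0,0.1,0,0.035],[0.003,-0.029,0.016,0,0.1,0,0.035],[0.003,-0.029,0.016,0,0.1,0,0.035],[0.003,-0.029,0.016,0,0.1,0,0.035],[0.003,-0.029,0.016,0,0.1,0,0.035],[0.003,-0.029,0.016,0,0.1,0,0.035],[0.003,-0.029,0.016,0,0.1,0,0.035],[0.003,-0.029,0.016,0,0.1,0,0.035],[0.003,-0.029,0.016,0,0.1,0,0.035],[0.003,-0.029,0.016,0,0.1,0,0.035],[0.003,-0.029,0.012,0,0.1,0,0.035],[0,-0.01,0.004,0,0,0,0.035],[0,0,0,0,0,0,0.035],[0,0,0,0,0,0,0.035]]

```text
t: 26.73
tool_pos: [0.4186, 0.2865, 0.2439]
tool_rot: [-2.087, 0.183, 2.212]
contact_force: [-0.2, -0.1, -1.3]
opening: 0.0349
```

```bash
python3 - <<'E'
from h import *
st(2)
for t in('small_a_hook','small_a_grip','small_a'): print(t,*find('wrist',t),sep='\n  ')
u,v=map(int,pix('wrist',[.428,.271,.04])); print(u,v); segs(max(u-40,0),max(v-45,0),u+40,v+40,.04,9)
rows([.4285,.271,.165],-.14,op=.035)
E
```

```text
t 26.83 F [-0.37 -0.14 -0.44] op 0.035 p [0.4193 0.2858 0.2444] yaw -0.155 xax [-0.058 -0.013 -0.998]
small_a_hook
  (0.91, [0.3925, 0.3487, 0.0977], [220, 215])
  (0.63, [0.4276, 0.272, 0.099], [290, 170])
small_a_grip
  (0.81, [0.391, 0.3453, 0.1317], [218, 231])
  (0.59, [0.4316, 0.2723, 0.1282], [291, 174])
small_a
  (0.87, [0.3932, 0.3527, 0.0015], [229, 187])
  (0.65, [0.5213, 0.4493, 0.0076], [122, 96])
288 156
[285, 176, 286, 162] 16 mm yaw -0.21
[288, 162, 297, 162] 10 mm yaw -0.16
[275, 156, 275, 174] 21 mm yaw -0.16
[302, 161, 302, 140] 24 mm yaw -0.14
[275, 136, 275, 149] 14 mm yaw -0.16
[302, 171, 301, 162] 12 mm yaw -0.07
[294, 130, 280, 130] 16 mm yaw -0.14
[304, 163, 304, 146] 19 mm yaw -0.14
[286, 196, 285, 177] 23 mm yaw -0.08
[248, 185, 257, 193] 14 mm yaw 0.58
[300, 194, 300, 174] 25 mm yaw -0.14
[302, 173, 302, 194] 26 mm yaw -0.14
3 [[0.0268, 0.0039, -0.005, -0.29, 1.02, -0.36, 0.035], [0.0269, 0.0041, -0.0045, -0.29, 1.02, -0.36, 0.035], [0.027, 0.0043, -0.004, -0.29, 1.02, -0.36, 0.035]]
```

Emit:
arm_command:
  plan:
    - [[0.014,0.0025,-0.003,-0.2,0.6,-0.2,0.035],[0.015,0.0025,-0.003,-0.2,0.6,-0.2,0.035],[0.015,0.0025,-0.003,0,0.6,-0.2,0.035],[0.015,0.0025,-0.002,0,0.6,-0.2,0.035],[0.01,0.0025,-0.002,0,0.6,-0.2,0.035],[0,0,0,0,0,0,0.035],[0,0,0,0,0,0,0.035]]

```text
t: 27.62
tool_pos: [0.4343, 0.2666, 0.1789]
tool_rot: [-2.149, 0.165, 2.128]
contact_force: [0.9, 0.9, 0.8]
opening: 0.0348
```

```bash
python3 - <<'E'
from h import *
st(1)
for t in('small_a_hook','small_a_grip'): print(t,*find('wrist',t),sep='\n  ')
rows([.429,.272,.113],-.145,n=6,op=.035)
E
```

```text
t 27.67 F [0.89 0.86 0.83] op 0.035 p [0.4343 0.2667 0.179 ] yaw -0.157 xax [ 0.01   0.002 -1.   ]
small_a_hook
  (0.93, [0.4268, 0.273, 0.0982], [275, 221])
  (0.66, [0.3901, 0.3477, 0.097], [193, 275])
small_a_grip
  (0.92, [0.431, 0.2737, 0.1276], [272, 230])
  (0.75, [0.3902, 0.3481, 0.1287], [181, 297])
6 [[0.0111, -0.0006, 0.0012, -0.11, -0.1, 0.04, 0.035], [0.0111, -0.0006, 0.0011, -0.11, -0.1, 0.04, 0.035], [0.0111, -0.0006, 0.0011, -0.11, -0.1, 0.04, 0.035], [0.0111, -0.0006, 0.0011, -0.11, -0.1, 0.04, 0.035], [0.0111, -0.0006, 0.0011, -0.11, -0.1, 0.04, 0.035], [0.0111, -0.0006, 0.0011, -0.11, -0.1, 0.04, 0.035]]
```

Emit:
arm_command:
  plan:
    - [[0,-0.0025,0.0015,-0.1,-0.1,0,0.035],[0.006,-0.0025,0.0015,-0.1,-0.1,0,0.035],[0.011,-0.0005,0.0012,-0.1,-0.15,0,0.035],[0.011,0,0.0012,-0.1,-0.15,0,0.035],[0.011,0,0.0012,0,-0.15,0,0.035],[0.011,0,0.0012,0,-0.15,0,0.035],[0.008,0,0.001,0,-0.1,0,0.035],[0,0,0,0,0,0,0.035]]

```text
t: 28.43
tool_pos: [0.427, 0.2762, 0.1178]
tool_rot: [-2.138, 0.151, 2.146]
contact_force: [0.7, 0.3, -1.5]
opening: 0.0347
```

```bash
python3 - <<'E'
from h import *
st(1)
rows([.429,.272,.113],-.145,n=2,op=.035)
E
```

```text
t 28.48 F [ 0.69  0.26 -1.47] op 0.0349 p [0.4273 0.2763 0.1184] yaw -0.147 xax [-0.003  0.007 -1.   ]
2 [[0.0027, 0.002, -0.0012, -0.07, 0.11, 0.18, 0.035], [0.0027, 0.002, -0.0012, -0.07, 0.11, 0.18, 0.035]]
```

Emit:
arm_command:
  plan:
    - [[0.003,0.002,-0.001,0,0.1,0.2,0.035],[0.0025,0.0015,-0.001,0,0.1,0.1,0.03],[0,0,0,0,0,0,0.02],[0,0,0,0,0,0,0.005],[0,0,0,0,0,0,0.005],[0,0,0,0,0,0,0.005],[0,0,0,0,0,0,0.005],[0,0,0,0,0,0,0.005]]
  squeeze: 60

```text
t: 29.15
tool_pos: [0.4295, 0.272, 0.113]
tool_rot: [-2.146, 0.158, 2.143]
contact_force: [0.4, -0.5, -1.6]
opening: 0.0112
```

```bash
python3 - <<'E'
from h import *
st(1)
E
```

```text
t 29.2 F [ 0.43 -0.52 -1.56] op 0.0111 p [0.4295 0.272  0.113 ] yaw -0.148 xax [ 0.001  0.001 -1.   ]
```

Emit:
arm_command:
  plan:
    - [[-0.015,0,0,0,0,0,0.005],[-0.025,0,0,0,0,0,0.005],[-0.03,0,0,0,0,0,0.005],[-0.03,0,0,0,0,0,0.005],[-0.03,0,0,0,0,0,0.005],[-0.015,0,0,0,0,0,0.005],[0,0,0,0,0,0,0.005],[0,0,0,0,0,0,0.005]]

```text
t: 29.87
tool_pos: [0.4264, 0.2709, 0.2595]
tool_rot: [-2.139, 0.162, 2.154]
contact_force: [0.0, -0.1, -3.2]
opening: 0.0115
```

```bash
python3 - <<'E'
from h import *
st(2)
rows([.542,.143,.25],-.145,op=.005)
E
```

```text
t 29.97 F [ 0.12  0.07 -2.74] op 0.0111 p [0.4259 0.2707 0.2581] yaw -0.147 xax [-0.01  -0.004 -1.   ]
5 [[0.0015, 0.0218, -0.0267, -0.03, 0.1, -0.06, 0.005], [0.0015, 0.0219, -0.0267, -0.03, 0.1, -0.06, 0.005], [0.0016, 0.0219, -0.0267, -0.03, 0.1, -0.06, 0.005], [0.0016, 0.0219, -0.0267, -0.03, 0.1, -0.06, 0.005], [0.0016, 0.0219, -0.0267, -0.03, 0.1, -0.06, 0.005]]
```

Emit:
arm_command:
  plan:
    - [[0,0.018,-0.022,0,0.1,-0.1,0.005],[0,0.022,-0.0267,0,0.1,-0.1,0.005],[0,0.022,-0.0267,0,0.1,-0.1,0.005],[0,0.022,-0.0267,0,0.1,0,0.005],[0,0.022,-0.024,0,0.1,0,0.005],[0,0.006,-0.006,0,0,0,0.005],[0,0,0,0,0,0,0.005],[0,0,0,0,0,0,0.005],[0,0,0,0,0,0,0.005]]

```text
t: 30.72
tool_pos: [0.5357, 0.1356, 0.236]
tool_rot: [-2.116, 0.159, 2.182]
contact_force: [-0.3, 0.8, -2.8]
opening: 0.0109
```

```bash
python3 - <<'E'
from h import *
st(2)
u,v=map(int,pix('wrist',[.6252,.1308,.201])); print(u,v)
ascii(max(u-100,0),max(v-30,0),min(u+100,560),v+40,sv=6)
blobs(u-25,max(v-25,0),u+25,v+25,z=.201,amin=100)
E
```

```text
t 30.82 F [-0.23  0.41 -2.6 ] op 0.0109 p [0.5355 0.1361 0.2364] yaw -0.142 xax [-0.03  -0.003 -1.   ]
266 77
47 ################----#######---.....................................................................................................------------###--------........................................------
53 ###############--------####----------..............................................................................................------------------------.............................................
59 ......................--###------------.................................................................................................................................................................
65 ....................-#############################......................................#####################-...................................................-######################################
71 .....................-###########################--.....................................-####################-...................................................-#########
[... 843 characters left out ...]
##
101 ##-------------#####-.....-##-------------..................................................--############-........................--------------------------------------------------------....---######
107 -------------#######--....--##------------...................................................-############-........................----------------------------------------------------------..--#######
113 ...................................................................................................................................---------------------------------------------------------------------
[14, 14, 21, 27, 546] (np.float64(264.7), np.float64(79.0)) [0.6252 0.1321 0.201 ]
```

```bash
python3 - <<'E'
from h import *
rows([.627,.1317,.238],-.145,n=7,op=.005)
E
```

```text
7 [[-0.0004, -0.0012, -0.0129, 0.03, 0.22, -0.05, 0.005], [-0.0004, -0.0012, -0.0129, 0.03, 0.22, -0.05, 0.005], [-0.0003, -0.0012, -0.0129, 0.03, 0.22, -0.05, 0.005], [-0.0003, -0.0012, -0.0129, 0.03, 0.22, -0.05, 0.005], [-0.0002, -0.0012, -0.0129, 0.03, 0.22, -0.05, 0.005], [-0.0002, -0.0012, -0.0129, 0.03, 0.22, -0.05, 0.005], [-0.0001, -0.0012, -0.0129, 0.03, 0.22, -0.05, 0.005]]
```

Emit:
arm_command:
  plan:
    - [[0,-0.0012,-0.012,0,0.25,-0.05,0.005],[0,-0.0012,-0.0129,0,0.25,-0.05,0.005],[0.0005,-0.0012,-0.0129,0,0.25,-0.05,0.005],[0.001,-0.001,-0.0129,0,0.2,-0.05,0.005],[0.001,-0.001,-0.0129,0,0.2,0,0.005],[0.001,-0.001,-0.012,0,0.1,0,0.005],[0,0,-0.006,0,0,0,0.005],[0,0,0,0,0,0,0.005]]

```text
t: 31.58
tool_pos: [0.6252, 0.1363, 0.2361]
tool_rot: [-2.158, 0.145, 2.146]
contact_force: [-0.1, -0.1, -2.1]
opening: 0.0111
```

```bash
python3 - <<'E'
from h import *
st(2)
rows([.627,.1317,.235],-.145,n=3,op=.005); ascii(215,190,350,250,sv=4)
E
```

```text
t 31.68 F [-0.12 -0.14 -1.98] op 0.0111 p [0.624  0.1364 0.236 ] yaw -0.134 xax [ 0.004 -0.001 -1.   ]
3 [[0.0003, 0.0014, -0.0012, 0.22, -0.08, 0.0, 0.005], [0.0003, 0.0014, -0.0012, 0.22, -0.08, 0.0, 0.005], [0.0003, 0.0014, -0.0012, 0.22, -0.08, 0.0, 0.005]]
190 ########-------....----.....-....----..-.--.--########################################--...--##########################################
194 ########------.....----------.---.----.--...--##--------####################-------###-....--##########################################
198 ########------...---------------..---..-------####----#######################-----####------###########################################
202 #########------..-----------------------------########################################------###########################################
206 #########------..-----------------------------########################################------######-####################################
210 ..........-----------------------.............................-------....................................................-############
[... 561 characters left out ...]

230 .......-#########################.........................-########################..........................------------------########
234 .......-#########################-........................-########################...................------------------------#########
238 ........#########################-........................-########################..........---------------------------------#########
242 ........########################--..................................................-------------------------------------------.-.-----
246 ..........--.-----.-------------........-----------.............................------------------------------------------------...----
```

The hook is at column 65 and the notch middle at about 74, so I shift +5.3 mm in tool y.

Emit:
arm_command:
  plan:
    - [[0,0.0017,-0.0012,0.2,0,0,0.005],[0.001,0.0017,-0.0012,0.2,0,0,0.005],[0.002,0.0015,-0.0008,0.2,0,0,0.005],[0.0022,0,0,0,0,0,0.005],[0.0022,0,0,0,0,0,0.005],[0.001,0,0,0,0,0,0.005],[0,0,0,0,0,0,0.005]]

```text
t: 32.32
tool_pos: [0.6246, 0.1307, 0.2273]
tool_rot: [-2.151, 0.156, 2.142]
contact_force: [0.9, -0.8, -2.7]
opening: 0.0108
```

```bash
python3 - <<'E'
from h import *
st(3); ascii(215,206,350,250,sv=4)
E
```

```text
t 32.47 F [ 0.34 -0.1  -2.64] op 0.0114 p [0.6248 0.1308 0.2277] yaw -0.145 xax [ 0.005 -0.001 -1.   ]
206 ------.....-----------------------------------########################################-----############################################
210 -------....-----------------------------------##################--####################-----############################################
214 --#------..-----------------------------------#############----#####---########-------...........................-#####################
218 #-#----...-------------...................................-#############-...........................................-##################
222 ######################-...................................-#############-.............................................-################
226 ######################-...................................-#############-...............................................-##############
230 ######################.................................-##################-........................................-----###############
234 ######################.................................-##################-........................................-----###############
238 ######################.................................-##################-.....................................--------###############
242 ######################-...............................................................................------------------###############
246 #######################.................-----------.............................-----------.....-----------------------################
```

Aligned (notch 56–73, hook 59–71). Lowering.

Emit:
arm_command:
  plan:
    - [[0.0022,0,0,0,0,0,0.005],[0.0022,0,0,0,0,0,0.005],[0.0022,0,0,0,0,0,0.005],[0.0022,0,0,0,0,0,0.005],[0.0022,0,0,0,0,0,0.005],[0.0022,0,0,0,0,0,0.005],[0.0015,0,0,0,0,0,0.005],[0,0,0,0,0,0,0.005]]

```text
t: 33.18
tool_pos: [0.6254, 0.1312, 0.2124]
tool_rot: [-2.153, 0.154, 2.139]
contact_force: [-0.0, 0.3, -1.5]
opening: 0.0111
```

```bash
python3 - <<'E'
from h import *
st(4); ascii(215,210,350,250,sv=5)
E
```

```text
t 33.38 F [-0.21 -0.07 -1.81] op 0.011 p [0.6255 0.1311 0.213 ] yaw -0.144 xax [ 0.007  0.    -1.   ]
210 ----.......-------.--.------.-----.--..-------##################--####################----#############################################
215 -----.......--.----------------------..-------#############--#########--#######################--######################################
220 -------.....--.-------------------------------########################################----#############################################
225 -----...........-----.....................................-#############-..............................................----------------
230 ####################-.....................................-#############-................................................-#############
235 ###################-......................................-#############-...................................................-##########
240 ###################....................................####################-................................................###########
245 ###################.....................-----------.............................-----------.................................###########
```

Emit:
arm_command:
  plan:
    - [[0.0022,0,0,0,0,0,0.005],[0.0022,0,0,0,0,0,0.005],[0.0022,0,0,0,0,0,0.005],[0.001,0,0,0,0,0,0.005],[0,0,0,0,0,0,0.005]]

```text
t: 33.85
tool_pos: [0.6259, 0.1316, 0.2066]
tool_rot: [-2.155, 0.153, 2.137]
contact_force: [-0.4, 0.3, 0.7]
opening: 0.0112
```

```bash
python3 - <<'E'
from h import *
st(4)
E
```

```text
t 34.05 F [-1.42  0.32  0.26] op 0.0114 p [0.6259 0.1316 0.2068] yaw -0.144 xax [ 0.008  0.001 -1.   ]
```

Emit:
arm_command:
  plan:
    - [[0,0,0,0,0,0,0.013],[0,0,0,0,0,0,0.016],[0,0,0,0,0,0,0.02],[0,0,0,0,0,0,0.025],[0,0,0,0,0,0,0.028],[0,0,0,0,0,0,0.028],[0,0,0,0,0,0,0.028],[-0.004,0,0,0,-0.2,0,0.028],[-0.008,0,0,0,-0.2,0,0.028],[-0.015,0,0,0,0,0,0.028],[-0.025,0,0,0,0,0,0.028],[-0.035,0,0,0,0,0,0.028],[-0.03,0,0,0,0,0,0.028],[0,0,0,0,0,0,0.028],[0,0,0,0,0,0,0.028]]

```text
t: 35.3
tool_pos: [0.626, 0.1308, 0.3323]
tool_rot: [-2.148, 0.154, 2.143]
contact_force: [-0.3, -0.5, -0.8]
opening: 0.0279
```

```bash
python3 - <<'E'
from h import *
st(1); s=get_image('side'); c=get_image('scene')
for n in('side','scene'):
    for t in('small_a','big','small_a_hook','big_hook'): print(n,t,*[d for d in find(n,t) if d[1][0]>.5])
a=cv2.resize(s[100:290,165:310],None,fx=2.7,fy=2.7,interpolation=cv2.INTER_CUBIC); b=cv2.resize(c[160:300,235:375],None,fx=2.8,fy=2.8,interpolation=cv2.INTER_CUBIC)
o=np.zeros((520,800,3),np.uint8); o[:a.shape[0],:a.shape[1]]=a[:520]; o[:b.shape[0],400:400+b.shape[1]]=b; cv2.imwrite('pics/f.png',o[:,:,::-1])
E
```

```text
t 35.35 F [-0.34 -0.47 -0.75] op 0.0279 p [0.6263 0.1308 0.3332] yaw -0.145 xax [ 0.004  0.002 -1.   ]
side small_a (0.88, [0.6242, 0.132, 0.0931], [221, 241]) (0.68, [0.6393, 0.1977, 0.0946], [204, 260]) (0.6, [0.6353, 0.2055, 0.1988], [198, 236])
side big (0.96, [0.5939, -0.1358, 0.0825], [270, 171]) (0.19, [0.6371, 0.1983, 0.0926], [205, 261])
side small_a_hook (0.78, [0.6267, 0.1349, 0.1899], [215, 216])
side big_hook (0.98, [0.5919, -0.1339, 0.192], [269, 142])
scene small_a (0.91, [0.6352, 0.1923, 0.0941], [345, 211]) (0.73, [0.6286, 0.129, 0.0901], [334, 221])
scene big (0.97, [0.5824, -0.1381, 0.0805], [272, 267])
scene small_a_hook (0.82, [0.6252, 0.1324, 0.1933], [336, 193])
scene big_hook (0.71, [0.5877, -0.135, 0.1954], [274, 235]) (0.6, [0.6355, 0.1927, 0.2192], [349, 178])
```

View pics/f.png

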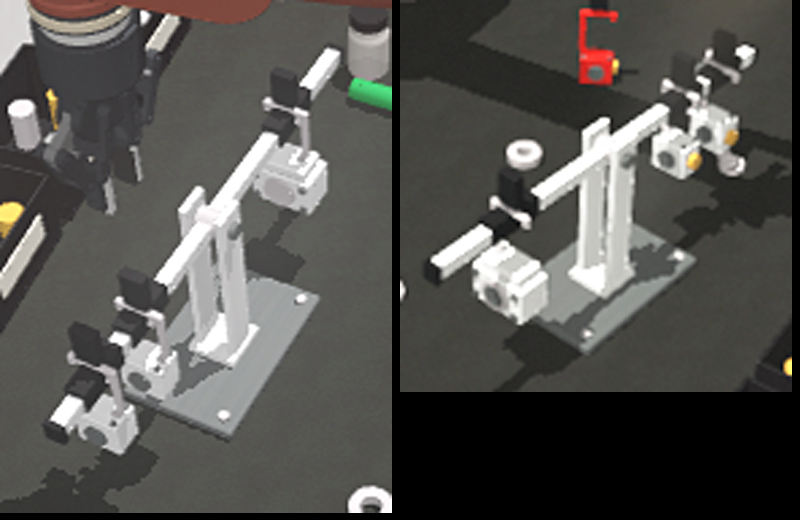

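All three hang by their hooks (side crop: big at (290,110), smalls at (140,300) and (85,360)). The bar is level and the gripper is clear. I'll let it settle briefly and hand in.

Emit:
arm_command:
  plan:
    - [[0,0,0,0,0,0,0.028],[0,0,0,0,0,0,0.028],[0,0,0,0,0,0,0.028],[0,0,0,0,0,0,0.028],[0,0,0,0,0,0,0.028],[0,0,0,0,0,0,0.028],[0,0,0,0,0,0,0.028],[0,0,0,0,0,0,0.028],[0,0,0,0,0,0,0.028],[0,0,0,0,0,0,0.028],[0,0,0,0,0,0,0.028],[0,0,0,0,0,0,0.028]]

```text
t: 36.85
tool_pos: [0.6252, 0.1308, 0.3289]
tool_rot: [-2.143, 0.154, 2.149]
contact_force: [-0.3, -0.1, -0.3]
opening: 0.0278
```

```bash
python3 - <<'E'
from h import *
get_image('side'); print(find('side','big'),find('side','small_a')); print(finish_job())
E
```

```text
[(0.89, [0.5914, -0.1362, 0.0814], [271, 172])] [(0.87, [0.625, 0.131, 0.093], [221, 241]), (0.75, [0.395, 0.3456, 0.0023], [282, 365]), (0.55, [0.6382, 0.1998, 0.0932], [204, 261]), (0.48, [0.6246, 0.1263, 0.2], [217, 211]), (0.27, [0.4242, -0.1404, -0.001], [329, 204])]
the job is handed in; nothing more can be done
None
```

I hung all three castings and handed the job in at about 37 s. The order was a small one in the outer notch, the big one in the single notch, then the other small one in the inner notch. I lined each hook up with its notch by camera and lowered it at about 26 mm/s. I let go only once the wrist force showed the bar carrying nearly all the weight.

- **In the notches:** the last reading before handing in put the casting undersides at z = 0.093, 0.093 and 0.081 m. That makes the hooks about 0.191, 0.191 and 0.193 m, against a notch floor of 0.193 m and saddle tops at 0.200 m.
- **Bar and gripper:** the final picture showed the bar level to the eye, consistent with those hook heights. All three castings hung upright, with the gripper about 10 cm clear above them.
- **Dip and pressing:** I judged the bar's dip from the images and forces, not directly. The largest was about 0.12 rad after the first small casting, below the 0.15 limit. The force readings I took during lowering stayed far below 10 N.
- **First grasp:** my first grip on the first small casting was about 10 mm high and off-centre, so I opened and gripped it again before lifting.
- **Weak evidence:** for the first small casting, the force reading alone could not tell "in the notch" from "on the flat top". I relied on how the saddle's size changed in the image, and its resting height agreed afterwards. The detection network now and then gave stray heights for the outer small casting and its hook (0.107 m for the casting, 0.219 m for the hook). I treated these as noise.

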